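# Put the filled portion tubs away on their store tubs

## Task

Take the stack of small portion tubs apart and set each one on top of the large store tub with the same colour lid, lying flat inside the raised border of that lid, lengthways along it. Keep the tubs upright and set them down gently rather than dropping them; leave the large tubs where they stand, and do not disturb the bowl or the jar.

Things in the scene. Friction and masses are not known exactly. Their poses are not given: they have to be found in the camera images.
- tub_red: small closed portion tub, flat red lid, frosted white sides, loose, 0.2-0.4 kg. Lid 160 x 54 mm, 10 mm thick; foot 156 x 50 mm; 48 mm high, lid fixed on. Starts in the lower pair, side by side on a 12 mm board, centres 96 mm apart. Origin: centre of underside; x along its length, y across, z up. Grip across the 54 mm, by the lid.
- store_red: large closed store tub, red lid, frosted white sides, alone on the table, loose, 0.9 kg. Lid 190 x 86 mm; its flat top is 62 mm above the table, inside a raised border 4 mm wide and 5 mm proud; the flat inside measures 176 x 72 mm. Origin: centre of underside; x along its length, y across, z up.
- tub_yellow: small closed portion tub, flat yellow lid, frosted white sides, loose, 0.2-0.4 kg. Lid 160 x 54 mm, 10 mm thick; foot 156 x 50 mm; 48 mm high, lid fixed on. Starts in the lower pair, side by side on a 12 mm board, centres 96 mm apart. Origin: centre of underside; x along its length, y across, z up. Grip across the 54 mm, by the lid.
- store_yellow: large closed store tub, yellow lid, frosted white sides, alone on the table, loose, 0.9 kg. Lid 190 x 86 mm; its flat top is 62 mm above the table, inside a raised border 4 mm wide and 5 mm proud; the flat inside measures 176 x 72 mm. Origin: centre of underside; x along its length, y across, z up.
- tub_green: small closed portion tub, flat green lid, frosted white sides, loose, 0.2-0.4 kg. Lid 160 x 54 mm, 10 mm thick; foot 156 x 50 mm; 48 mm high, lid fixed on. Starts in the upper pair, laid across the lower pair, underside 60 mm up, centres 96 mm apart. Origin: centre of underside; x along its length, y across, z up. Grip across the 54 mm, by the lid.
- store_green: large closed store tub, green lid, frosted white sides, alone on the table, loose, 0.9 kg. Lid 190 x 86 mm; its flat top is 62 mm above the table, inside a raised border 4 mm wide and 5 mm proud; the flat inside measures 176 x 72 mm. Origin: centre of underside; x along its length, y across, z up.
- tub_blue: small closed portion tub, flat blue lid, frosted white sides, loose, 0.2-0.4 kg. Lid 160 x 54 mm, 10 mm thick; foot 156 x 50 mm; 48 mm high, lid fixed on. Starts in the upper pair, laid across the lower pair, underside 60 mm up, centres 96 mm apart. Origin: centre of underside; x along its length, y across, z up. Grip across the 54 mm, by the lid.
- store_blue: large closed store tub, blue lid, frosted white sides, alone on the table, loose, 0.9 kg. Lid 190 x 86 mm; its flat top is 62 mm above the table, inside a raised border 4 mm wide and 5 mm proud; the flat inside measures 176 x 72 mm. Origin: centre of underside; x along its length, y across, z up.
- bowl: steel bowl, 130 mm across and 55 mm high, standing on a white kitchen scale (36 mm high) at the far side of the table; origin: centre of the underside. A bystander.
- jar: amber glass jar with a dark lid, 58 mm across and 85 mm high, standing at the far side of the table; origin: centre of the underside, z up. A bystander.
Not all that is in view belongs to the job. Leave any black look-alike of the tub_blue alone. What is shaped like the tub_green but black is not meant.

How it is judged:
At the end, for the whole second after the job is handed in: Each of the four portion tubs lies flat inside the border of the store tub of its own lid colour (centres within 16 mm, long axes within 0.17 rad either way round, underside on the lid top within -4 and +2.5 mm, both tubs level within 0.04 rad), all let go and at rest (horizontal distance between tub_red and store_red below 0.016 m and angle between the x axis of tub_red and the x axis of store_red, either way round below 0.17 rad and z of tub_red in the frame of store_red between 0.058 and 0.0645 m and angle between each of tub_red, store_red, tub_yellow, store_yellow, tub_green, store_green, tub_blue, store_blue's own z axis and vertical below 0.04 rad and linear speed of each of tub_red, tub_yellow, tub_green, tub_blue below 0.02 m/s and angular speed of each of tub_red, tub_yellow, tub_green, tub_blue below 0.1 rad/s and contact force between the fingers and tub_red below 0.1 N and horizontal distance between tub_yellow and store_yellow below 0.016 m and angle between the x axis of tub_yellow and the x axis of store_yellow, either way round below 0.17 rad and z of tub_yellow in the frame of store_yellow between 0.058 and 0.0645 m and contact force between the fingers and tub_yellow below 0.1 N and horizontal distance between tub_green and store_green below 0.016 m and angle between the x axis of tub_green and the x axis of store_green, either way round below 0.17 rad and z of tub_green in the frame of store_green between 0.058 and 0.0645 m and contact force between the fingers and tub_green below 0.1 N and horizontal distance between tub_blue and store_blue below 0.016 m and angle between the x axis of tub_blue and the x axis of store_blue, either way round below 0.17 rad and z of tub_blue in the frame of store_blue between 0.058 and 0.0645 m and contact force between the fingers and tub_blue below 0.1 N); the robot touches nothing.
It fails at once if a portion tub is dropped (let go more than about 25 mm above what it lands on) ((linear speed of tub_red above 0.7 m/s and contact force between the fingers and tub_red below 0.1 N) or (linear speed of tub_yellow above 0.7 m/s and contact force between the fingers and tub_yellow below 0.1 N) or (linear speed of tub_green above 0.7 m/s and contact force between the fingers and tub_green below 0.1 N) or (linear speed of tub_blue above 0.7 m/s and contact force between the fingers and tub_blue below 0.1 N)).
It fails at once if a portion tub is tipped over (more than 40 degrees) (angle between any of tub_red, tub_yellow, tub_green, tub_blue's own z axis and vertical above 0.7 rad).
It fails at once if a store tub is shoved more than 30 mm (distance of any of store_red, store_yellow, store_green, store_blue from where it was at the start of the episode above 0.03 m).
It fails at once if the bowl or the jar is moved more than 25 mm (distance of any of bowl, jar from where it was at the start of the episode above 0.025 m).
It also fails if it takes over 96 s, if anything falls off the work surface, if the arm or the gripper's body presses on something with over 40 N, if the wrist force passes 120 N, or if a joint passes its speed limit or range.

## Robot

A 6-joint arm with a two-finger parallel gripper is mounted at the origin on the work surface. World frame = base frame: x ahead of the robot, y to its left, z up, the work surface at z = 0. Lengths are in m, angles in rad, forces in N, time in s.
With the tool pointing down it reaches from about 0.4 to 0.925 m from the base axis. Payload 3.4 kg.
Tool frame: the origin (TCP) lies midway between the tips of the shut fingers; the grasp point (between the pads) lies 19 mm behind it (pinch_z is the distance from the TCP to the grasp point, in m); z points along the fingers, y is the direction in which the jaws open and shut (so a half turn about z gives the same grasp; the last joint's range is limited). The gripper opens to 85 mm and grips with 20 to 120 N. Pads are 22 mm wide; open, the fingers measure 114 mm over their backs; the gripper's body (76 mm by 85 mm) begins 54 mm behind the grasp point. The pads swing forward as they close: fully open they stand 13 mm farther back than shut.
Start: joints at [-1.365, 0.307, 1.506, -0, 1.328, -0.073], TCP at [0.158, -0.553, 0.231] pointing down, gripper open.
Joint ranges: [-3.12, 3.12], [-1.05, 2.28], [0.14, 2.33], [-1.42, 4.57], [0.1, 2.73], [-2.68, 2.68]. Speed limits (rad/s): [2.57, 2.57, 3.14, 3.14, 3.14, 3.14].

## Interface

Orientations are given as [roll, pitch, yaw] about the fixed x, y, z axes, in that order (R = Rz(yaw) Ry(pitch) Rx(roll)).
In Python, from bench import * gives the robot as it stands. The module is installed in compiled form; this text tells all that it offers.
- The arm moves only by the tool move_arm, never from a script. Its argument "steps" is a list of rows, each an object with "offset": the shift along the tool's x, y, z in cm, a list of three; "turn": the turn about the tool's z in rad; "claw": the opening, from 0 (shut) to 1 (fully open). A call has 1 to 5 rows; each row is the pose to reach, as a shift and turn from the pose commanded when the call began, along the tool's axes at that moment; what a row does not reach only later rows make up. A row lasts 1/8 s, in which the tool goes at most 62.5 mm and 10.7 degrees, less where a joint would pass 70% of its speed; a pose out of reach is approached as far as the arm can. A call with a gripper value outside its range is refused whole. The fingers move at their own pace and stop on an object; "squeeze" is the grip in N (left out, the last holds). Time passes only in rows, so rows that repeat a pose let the fingers close. It gives the time, the measured TCP pose, the force and the opening at its end, in the units of the state.
- state(): the state, without advancing time (a new reading comes with each control period).
- get_image(name): name is "side" or "top"; returns a dict with "image" (400x640x3 uint8, red, green, blue), "fov_y" (degrees; the focal length in pixels is half the picture's height over the tangent of half this angle, whatever the lens; pixels are square), "cx", "cy" (the principal point, pixels), "k1" (the pictures are not rectified: a ray, as slopes to the right and down, at radius r is drawn at 1 + k1 r^2 times it, then the intrinsics apply), "world_to_cam" (4x4, takes a point from world to camera coordinates). Camera axes: x right, y up, looking along -z (the intrinsics and any distortion apply to the point x, -y, -z); pixel columns grow to the right and rows downward; lengths in m; the calibration is good to about 2 mm. A picture is of the moment at which its call begins. There is no depth.
- close_job(): hands the job in, once; it reports no verdict.
The state is a dict: "time_s": time; "q": joint angles; "qd": joint speeds; "effort": joint torques, N m; "ee_pos": TCP position; "eef_rot": TCP orientation; "ft_force": force on the tool from outside, world axes, zero at the start; "ft_torque": the same for the moment, N m; "finger_gap": finger opening in m.
Only numpy, scipy, OpenCV 4.12 (cv2) and the standard library are available. Lean on these libraries where they do the work, as an engineer would, in place of code of your own. Each camera call takes 0.05 s, during which the arm holds its last target.

## Working session

There is one attempt and no reset: what is moved stays moved. The work goes in short steps, Python scripts to look and compute and a tool call to move; the robot and the scene stay as the last step left them, time stands still between calls to the robot, and variables do not carry over. Pictures are saved under pics/ and viewed, and the job is handed in when it is done.

Besides the shell and the picture viewer there is one more tool, called as name(argument=value, ...) on one line, values as JSON. move_arm: Moves the arm, as the interface text tells. Its arguments: {"type":"object","properties":{"steps":{"type":"array"},"squeeze":{"type":"number"}},"required":["steps"]}

```bash
mkdir -p pics; python3 - <<'E'
from bench import *
import cv2
s=state();print(s)
for n in("side","top"):
    d=get_image(n);cv2.imwrite(f"pics/{n}0.png",d["image"][:,:,::-1])
    print({k:v for k,v in d.items() if k!="image"})
E
```

```text
{'time_s': 0.0, 'q': array([-1.36548902e+00,  3.07572728e-01,  1.50767575e+00,  7.29836664e-06,
        1.32840810e+00, -7.35267538e-02]), 'qd': array([ 5.81082365e-04, -7.02436200e-05, -1.90377056e-04,  1.62061314e-03,
       -4.25928209e-04, -1.32036950e-03]), 'effort': array([ 1.02848975e-03, -4.57545555e+01, -2.51908028e+01, -6.00442490e-05,
        1.30202345e-02,  2.46861326e-06]), 'ee_pos': array([ 0.15808063, -0.55211234,  0.23038032]), 'eef_rot': array([-3.13953482e+00, -1.58679222e-04,  2.78832134e-01]), 'ft_force': array([ 0.80531947, -0.31167548, -0.65997642]), 'ft_torque': array([-0.01132417,  0.02740093,  0.0173488 ]), 'finger_gap': 0.08546707525921829}
{'fov_y': 51.75064288226207, 'cx': 313.30303634244336, 'cy': 199.53408153205973, 'k1': -0.016031625770599058, 'world_to_cam': array([[-0.99777274, -0.06304343, -0.02179665,  0.50422262],
       [ 0.01597487, -0.54308742,  0.83952418, -0.00158849],
       [-0.06476397,  0.83730614,  0.54288493, -1.262783  ],
       [ 0.        ,  0.        ,  0.        ,  1.        ]])}
{'fov_y': 50.67788230893733, 'cx': 313.9817512172859, 'cy': 201.41352699093653, 'k1': 0.0003420640399575144, 'world_to_cam': array([[ 4.82969530e-04, -9.99982382e-01,  5.91624485e-03,
         1.02982166e-01],
       [ 9.79392553e-01,  1.66788516e-03,  2.01959021e-01,
        -5.06530051e-01],
       [-2.01965331e-01,  5.69678609e-03,  9.79376103e-01,
        -1.28166694e+00],
       [ 0.00000000e+00,  0.00000000e+00,  0.00000000e+00,
         1.00000000e+00]])}
```

View pics/side0.png

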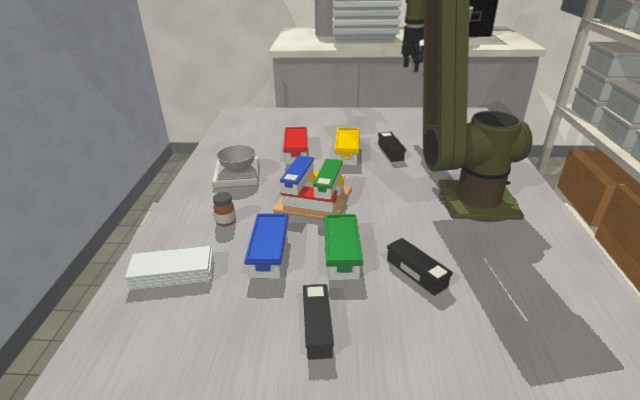

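View pics/top0.png

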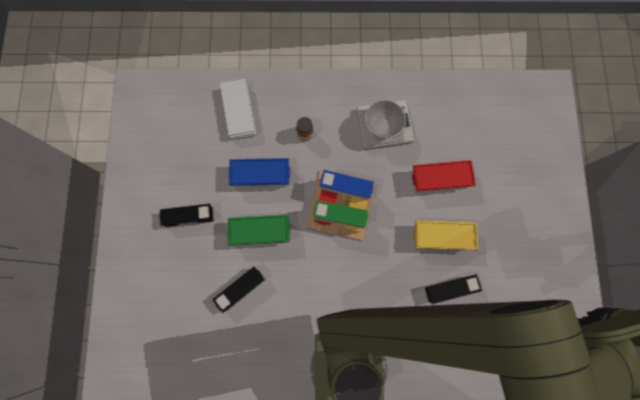

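Side view: the stack sits around (315,185), with blue and green on top. The store tubs are red (296,140), yellow (347,140), blue (268,240) and green (343,240). The black look-alikes are at (390,147), (418,265) and (318,320). The top view shows the same layout, with the stack at (342,203). Now I'll measure.

```bash
cat > h.py <<'E'
from bench import *
import cv2, numpy as np
HS={'red':[(0,8),(172,180)],'yellow':[(18,32)],'green':[(50,80)],'blue':[(105,125)]}
def cam(n):
    d=get_image(n); d['n']=n; d['f']=200/np.tan(np.radians(d['fov_y'])/2); return d
def ray(d,p):
    K=np.array([[d['f'],0,d['cx']],[0,d['f'],d['cy']],[0,0,1.]])
    x,y=cv2.undistortPoints(np.array([[p]],float),K,np.array([d['k1'],0,0,0.]))[0,0]
    R=d['world_to_cam'][:3,:3];t=d['world_to_cam'][:3,3]
    return -R.T@t, R.T@np.array([x,-y,-1.])
def onz(d,p,z):
    o,v=ray(d,p);return o+v*(z-o[2])/v[2]
def tri(d1,p1,d2,p2):
    o1,v1=ray(d1,p1);o2,v2=ray(d2,p2)
    v1=v1/np.linalg.norm(v1);v2=v2/np.linalg.norm(v2)
    A=np.array([v1,-v2]).T;s=np.linalg.lstsq(A,o2-o1,rcond=None)[0]
    a=o1+s[0]*v1;b=o2+s[1]*v2
    return (a+b)/2,np.linalg.norm(a-b)
def blobs(d,c,amin=60):
    h=cv2.cvtColor(d['image'],cv2.COLOR_RGB2HSV);m=0
    for a,b in HS[c]: m=m|cv2.inRange(h,(a,140,60),(b,255,255))
    cs,_=cv2.findContours(m,cv2.RETR_EXTERNAL,cv2.CHAIN_APPROX_NONE)
    return sorted([k for k in cs if cv2.contourArea(k)>amin],key=cv2.contourArea,reverse=True)
def worldrect(d,cnt,z):
    P=np.array([onz(d,p,z)[:2] for p in cnt[:,0,:].astype(float)],np.float32)
    (c,(w,h),a)=cv2.minAreaRect((P*1000).astype(np.float32))
    if w<h: w,h,a=h,w,a+90
    a=(a+90)%180-90
    return np.round([c[0],c[1],w,h,a],1)
E
cat > m.py <<'E'
from h import *
T=cam('top');S=cam('side')
for c in HS:
    for d in(T,S):
        for k in blobs(d,c):
            M=cv2.moments(k);print(c,d['n'],cv2.contourArea(k),'cen',round(M['m10']/M['m00'],1),round(M['m01']/M['m00'],1),'bb',cv2.boundingRect(k),'z67',worldrect(d,k,.067),'z108',worldrect(d,k,.108))
    cv2.imwrite('pics/top_crop.png',cv2.resize(T['image'][150:260,280:410,::-1],None,fx=6,fy=5.4,interpolation=cv2.INTER_CUBIC))
    cv2.imwrite('pics/side_crop.png',cv2.resize(S['image'][120:290,230:380,::-1],None,fx=4,fy=3.5,interpolation=cv2.INTER_CUBIC))
E
python3 m.py
```

```text
red top 1440.0 cen 443.2 175.4 bb (413, 161, 62, 30) z67 [ 588.3 -304.3  193.8   83.6  -84.7] z108 [ 577.1 -291.1  187.7   80.9  -84.7]
red top 156.5 cen 328.0 196.2 bb (319, 190, 19, 13) z67 [520.2  59.9  55.1  33.3  78.4] z108 [511.2  61.5  53.4  32.3  78.4]
red side 540.0 cen 295.2 140.4 bb (284, 127, 24, 30) z67 [ 587.2 -277.5  249.4   82.6  -84.2] z108 [ 576.4 -188.7  233.2   77.2  -84.2]
red side 178.0 cen 312.2 193.9 bb (281, 187, 56, 15) z67 [508.2  78.1 161.7  61.6 -13.3] z108 [502.6 143.7 151.2  57.6 -13.3]
yellow top 1563.0 cen 445.4 235.0 bb (414, 221, 63, 29) z67 [ 398.7 -299.4  191.3   83.2   87.9] z108 [ 393.5 -286.3  185.3   80.5   87.9]
yellow top 144.0 cen 357.6 202.9 bb (349, 197, 19, 13) z67 [498.1 -32.7  54.2  31.1  76.8] z108 [489.8 -28.1  52.5  30.1  76.8]
yellow side 578.0 cen 346.8 141.3 bb (335, 128, 24, 30) z67 [ 401.5 -271.7  246.3   82.1   88.4] z108 [ 402.8 -183.3  230.3   76.7   88.4]
green top 1422.5 cen 258.0 229.6 bb (228, 216, 61, 28) z67 [414.7 275.3 185.   78.3 -86.3] z108 [409.1 270.1 179.1  75.8 -86.3]
green top 543.5 cen 346.0 214.8 bb (315, 204, 51, 22) z67 [465.   20.3 155.2  49.5  78.6] z108 [457.7  23.2 150.3  47.9  78.6]
green side 1418.5 cen 341.8 239.5 bb (325, 214, 37, 53) z67 [415.9 286.4 204.1  81.4 -86.3] z108 [416.2 338.5 190.9  76.1 -86.3]
green side 292.5 cen 329.2 169.8 bb (314, 160, 28, 27) z67 [461.5 -45.4 169.2  55.4  78.9] z108 [458.9  28.2 158.2  51.8  78.9]
blue top 1387.5 cen 258.6 171.5 bb (229, 159, 60, 26) z67 [600.  279.  186.7  81.7 -88. ] z108 [588.5 273.6 180.8  79.1 -88. ]
blue top 585.5 cen 351.5 185.1 bb (321, 172, 52, 26) z67 [560.6   2.1 161.4  52.   76.1] z108 [550.3   5.5 156.3  50.4  76.1]
blue side 1670.0 cen 266.7 240.5 bb (245, 214, 43, 57) z67 [599.7 299.1 219.   83.2 -88.6] z108 [588.1 350.4 204.8  77.8 -88.6]
blue side 440.0 cen 296.1 170.1 bb (281, 156, 32, 31) z67 [562.5 -55.  196.4  55.6  76.2] z108 [553.3  19.3 183.6  52.   76.2]
```

View pics/top_crop.png

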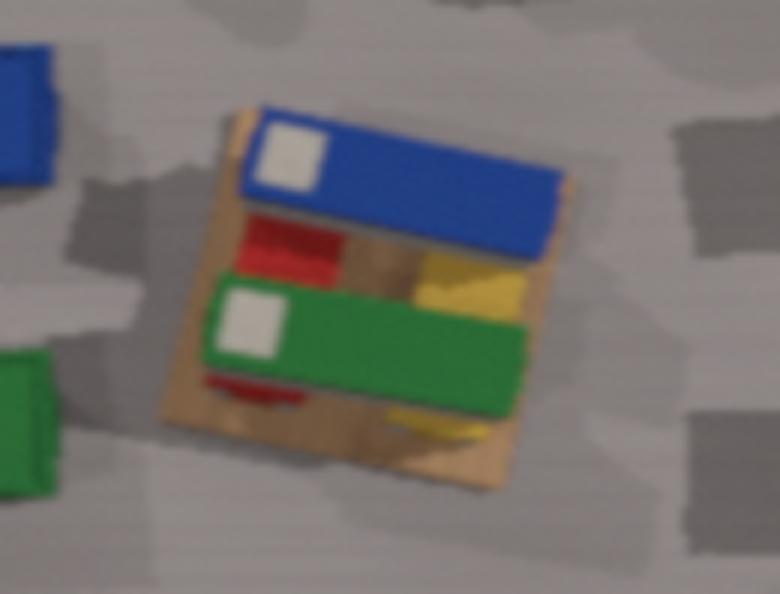

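View pics/side_crop.png

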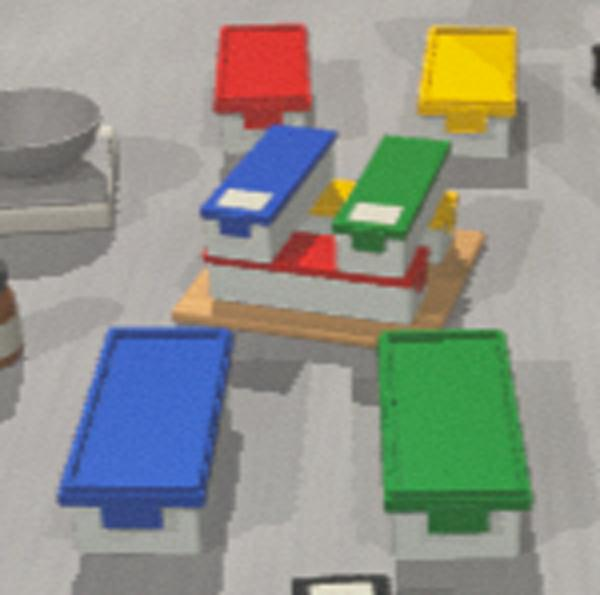

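Blue and green tub lids are fully visible in both crops, and their corners are readable. I'll triangulate those, then crop the stores in the same way.

```bash
python3 - <<'E'
from h import *
T=cam('top');S=cam('side')
print('cams',ray(T,(320,200))[0],ray(S,(320,200))[0])
t=lambda x,y:(280+(x+.5)/6-.5,150+(y+.5)/5.4-.5)
s=lambda x,y:(230+(x+.5)/4-.5,120+(y+.5)/3.5-.5)
C={'blue':[((265,107),(202,213)),((240,197),(268,222)),((562,170),(272,127)),((543,260),(337,132))],
'green':[((222,275),(335,222)),((205,365),(401,236)),((525,322),(385,137)),((507,418),(450,143))]}
for c,L in C.items():
    P=[]
    for a,b in L:
        p,e=tri(T,t(*a),S,s(*b));P.append(p);print(c,p.round(4),round(e,4))
    P=np.array(P);m=P.mean(0);v=(P[0]+P[1]-P[2]-P[3])/2;w=(P[0]+P[2]-P[1]-P[3])/2
    print('mean',m.round(4),'len',np.linalg.norm(v),np.linalg.norm(w),'ang',np.degrees(np.arctan2(v[1],v[0])),np.degrees(np.arctan2(-w[0],w[1]))%180)
    Q=np.array([onz(T,t(*a),.108) for a,b in L]);print('z108 top',Q.mean(0))
    Q=np.array([onz(S,s(*b),.108) for a,b in L]);print('z108 side',Q.mean(0))
im=T['image'][:,:,::-1]
A=[im[145:260,215:305],im[145:260,400:490]]
cv2.imwrite('pics/st_top.png',cv2.resize(np.hstack(A),None,fx=4.4,fy=5,interpolation=cv2.INTER_CUBIC))
im=S['image'][:,:,::-1]
A=[im[205:285,235:370],cv2.resize(im[120:170,275:365],(135,75))]
cv2.imwrite('pics/st_side.png',cv2.resize(im[205:285,235:370],None,fx=5.9,fy=7,interpolation=cv2.INTER_CUBIC))
cv2.imwrite('pics/st_side2.png',cv2.resize(im[120:170,275:370],None,fx=8,fy=8,interpolation=cv2.INTER_CUBIC))
E
```

```text
cams [0.23718974 0.11112657 1.35692302] [0.42134212 1.0882612  0.69786981]
blue [0.595  0.0738 0.1037] 0.0024
blue [0.5443 0.0867 0.1031] 0.0014
blue [ 0.5583 -0.0773  0.106 ] 0.0012
blue [ 0.506  -0.066   0.1072] 0.0012
mean [0.5509 0.0043 0.105 ] len 0.15653354731130495 0.052906261062986196 ang 76.11680851626748 76.8090991409908
z108 top [0.55056876 0.00445484 0.108     ]
z108 side [0.54975635 0.00977107 0.108     ]
green [0.4969 0.096  0.1096] 0.0005
green [0.4489 0.1044 0.1019] 0.0027
green [ 0.4691 -0.0558  0.1081] 0.0036
green [ 0.417  -0.0457  0.1076] 0.0002
mean [0.458  0.0247 0.1068] len 0.15392739051990081 0.05109378999195559 ang 78.82165163800684 79.56144844457843
z108 top [0.45801342 0.02471449 0.108     ]
z108 side [0.45777416 0.02679971 0.108     ]
```

View pics/st_top.png

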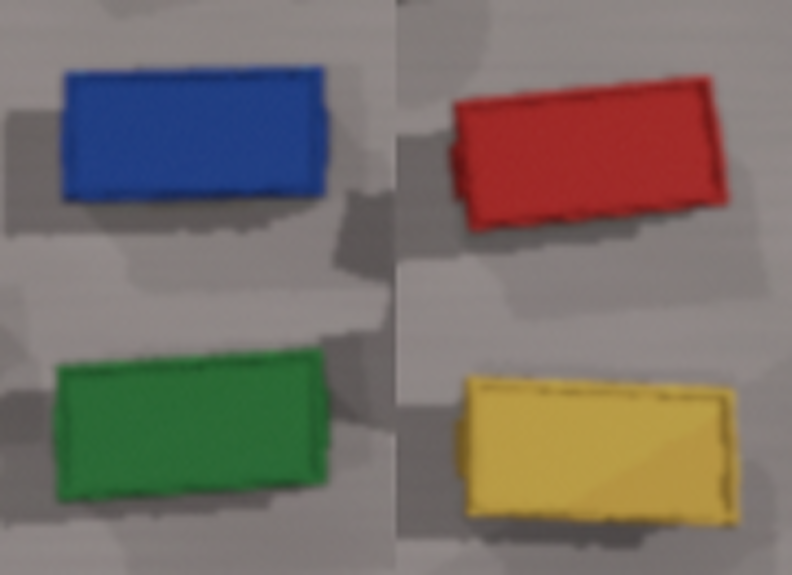

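View pics/st_side.png

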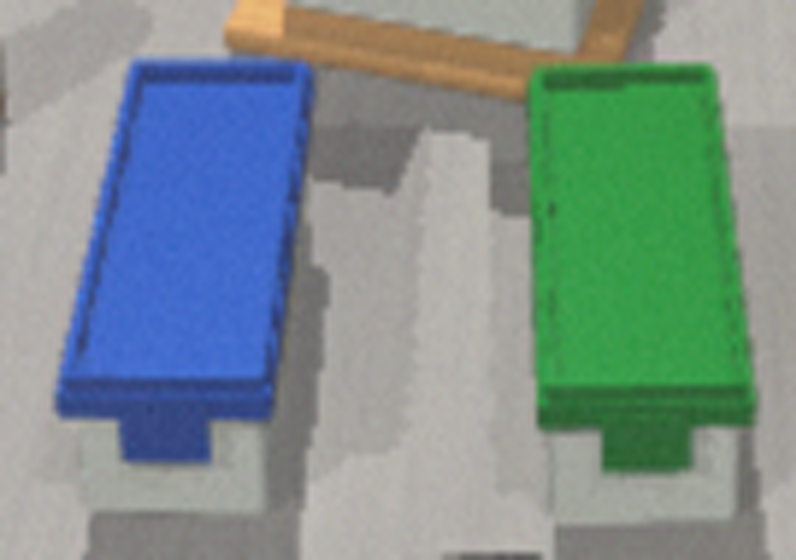

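View pics/st_side2.png

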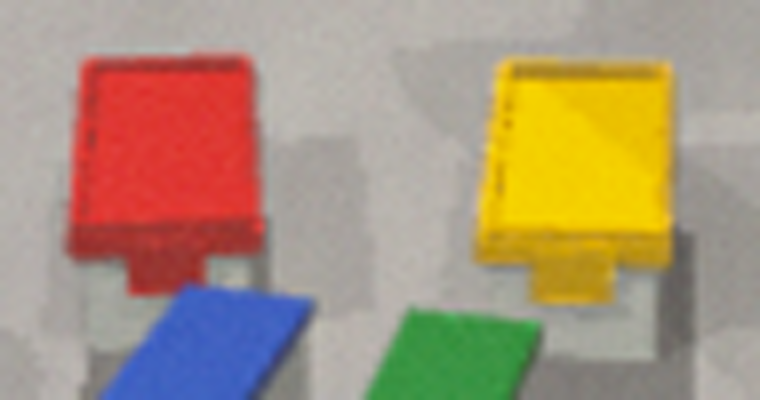

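The rims of all four stores are clear in these crops. I'll triangulate their corners; the nominal rim height is 67 mm.

```bash
python3 - <<'E'
from h import *
T=cam('top');S=cam('side')
def t(x,y):
    X=215+(x+.5)/4.4-.5 if x<396 else 400+(x-396+.5)/4.4-.5
    return X,145+(y+.5)/5-.5
s1=lambda x,y:(235+(x+.5)/5.9-.5,205+(y+.5)/7-.5)
s2=lambda x,y:(275+(x+.5)/8-.5,120+(y+.5)/8-.5)
# order x+y+, x-y+, x+y-, x-y-
D={'blue':([(65,73),(65,201),(323,68),(325,196)],[(63,384),(272,384),(135,62),(312,66)],s1),
'green':([(58,367),(60,500),(321,350),(326,485)],[(540,392),(753,388),(530,66),(714,66)],s1),
'red':([(455,102),(471,231),(711,78),(727,203)],[(70,232),(263,225),(85,58),(250,57)],s2),
'yellow':([(466,378),(468,517),(737,388),(738,524)],[(478,235),(672,240),(500,62),(672,64)],s2)}
for c,(a,b,s) in D.items():
    P=np.array([tri(T,t(*i),S,s(*j))[0] for i,j in zip(a,b)])
    for nm,P in(('tri',P),('top67',np.array([onz(T,t(*i),.067) for i in a])),('side67',np.array([onz(S,s(*i),.067) for i in b]))):
        v=(P[0]+P[1]-P[2]-P[3])/2;w=(P[0]+P[2]-P[1]-P[3])/2
        print(c,nm,P.mean(0).round(4),'LW',np.linalg.norm(v).round(4),np.linalg.norm(w).round(4),'ang',np.degrees(np.arctan2(v[1],v[0])).round(1),(np.degrees(np.arctan2(-w[0],w[1]))%180).round(1),'z',P[:,2].round(3))
# jaw-plane: tool axes
from scipy.spatial.transform import Rotation as R
print(R.from_euler('xyz',state()['eef_rot']).as_matrix().round(3))
E
```

```text
blue tri [0.6001 0.2782 0.0651] LW 0.1861 0.0827 ang 91.4 92.0 z [0.066 0.065 0.066 0.064]
blue top67 [0.5997 0.278  0.067 ] LW 0.1859 0.0839 ang 91.1 92.0 z [0.067 0.067 0.067 0.067]
blue side67 [0.5995 0.2808 0.067 ] LW 0.1847 0.0818 ang 91.6 91.1 z [0.067 0.067 0.067 0.067]
green tri [0.4149 0.2754 0.066 ] LW 0.1849 0.083 ang 93.3 93.2 z [0.066 0.066 0.067 0.066]
green top67 [0.4144 0.2753 0.067 ] LW 0.1846 0.0831 ang 93.2 93.2 z [0.067 0.067 0.067 0.067]
green side67 [0.4153 0.2765 0.067 ] LW 0.1852 0.0828 ang 93.5 92.7 z [0.067 0.067 0.067 0.067]
red tri [ 0.589  -0.3077  0.0671] LW 0.1858 0.0827 ang 95.4 94.7 z [0.066 0.066 0.069 0.067]
red top67 [ 0.5885 -0.3077  0.067 ] LW 0.1863 0.0834 ang 95.4 94.4 z [0.067 0.067 0.067 0.067]
red side67 [ 0.5895 -0.3083  0.067 ] LW 0.1902 0.0824 ang 95.6 93.7 z [0.067 0.067 0.067 0.067]
yellow tri [ 0.3991 -0.3038  0.0667] LW 0.1887 0.0842 ang 88.3 87.0 z [0.067 0.066 0.066 0.068]
yellow top67 [ 0.3989 -0.3037  0.067 ] LW 0.1891 0.085 ang 88.5 87.1 z [0.067 0.067 0.067 0.067]
yellow side67 [ 0.3991 -0.3033  0.067 ] LW 0.1907 0.0831 ang 88.2 88.4 z [0.067 0.067 0.067 0.067]
[[ 0.961  0.275 -0.   ]
 [ 0.275 -0.961  0.   ]
 [ 0.    -0.    -1.   ]]
```

```bash
cat > go.py <<'E'
import sys
from h import *
from scipy.spatial.transform import Rotation as R
s=state();x,y,z,a=map(float,sys.argv[1:5])
M=R.from_euler('xyz',s['eef_rot']).as_matrix()
d=M.T@(np.array([x,y,z])-s['ee_pos'])*100
yaw=np.arctan2(M[1,0],M[0,0]); t=-((np.radians(a)-yaw+np.pi)%(2*np.pi)-np.pi)
print('t',s['time_s'],'pos',s['ee_pos'].round(4),'yawdeg',np.degrees(yaw).round(1),'OFFSET',d.round(2),'TURN',t.round(3),'gap',s['finger_gap'],'F',s['ft_force'].round(1))
E
python3 go.py 0.5507 0.006 0.19 76.5
```

```text
t 0.4 pos [ 0.1582 -0.5527  0.2312] yawdeg 16.0 OFFSET [ 53.11 -42.91   4.13] TURN -1.056 gap 0.08557372756675329 F [-0.1  0.1 -0.3]
```

move_arm(steps=[{"offset": [4.4,-3.6,0],"turn": -0.09,"claw": 1},{"offset": [8.8,-7.2,0],"turn": -0.18,"claw": 1},{"offset": [13.3,-10.7,0],"turn": -0.27,"claw": 1},{"offset": [17.7,-14.3,0],"turn": -0.36,"claw": 1},{"offset": [22.1,-17.9,0],"turn": -0.45,"claw": 1}])

```text
time_s: 1.02
ee_pos: [0.3223, -0.3185, 0.2316]
eef_rot: [3.141, -0.0, 0.731]
ft_force: [0.7, 0.1, -0.0]
finger_gap: 0.0852
```

```bash
python3 go.py 0.5507 0.006 0.19 76.5
```

```text
t 1.025 pos [ 0.3223 -0.3185  0.2316] yawdeg 41.9 OFFSET [38.67 -8.91  4.15] TURN -0.604 gap 0.08521274440487134 F [ 0.7  0.1 -0. ]
```

move_arm(steps=[{"offset": [5.5,-1.3,0],"turn": -0.12,"claw": 1},{"offset": [11,-2.6,1],"turn": -0.24,"claw": 1},{"offset": [16.5,-3.8,2],"turn": -0.36,"claw": 1},{"offset": [22,-5.1,3],"turn": -0.48,"claw": 1},{"offset": [27.5,-6.4,4],"turn": -0.6,"claw": 1}])

```text
time_s: 1.65
ee_pos: [0.4851, -0.0874, 0.1913]
eef_rot: [3.141, 0.0, 1.333]
ft_force: [0.6, -0.0, -0.1]
finger_gap: 0.0854
```

```bash
python3 go.py 0.5507 0.006 0.19 76.5
```

```text
t 1.65 pos [ 0.4851 -0.0874  0.1913] yawdeg 76.4 OFFSET [10.63  4.18  0.13] TURN -0.002 gap 0.08541585631205163 F [ 0.6 -0.  -0.1]
```

move_arm(steps=[{"offset": [5.3,2.1,0],"turn": 0,"claw": 1},{"offset": [10.6,4.2,0],"turn": 0,"claw": 1},{"offset": [10.6,4.2,0],"turn": 0,"claw": 1}])

```text
time_s: 2.02
ee_pos: [0.5527, 0.0071, 0.1913]
eef_rot: [3.14, -0.001, 1.334]
ft_force: [0.1, 0.1, -0.7]
finger_gap: 0.0857
```

```bash
python3 go.py 0.5507 0.006 0.082 76.5;  python3 - <<'E'
from h import *
for n,(a,b,c,d) in (('top',(140,260,270,420)),('side',(80,260,230,400))):
    im=get_image(n)['image'][a:b,c:d,::-1]
    cv2.imwrite(f'pics/b1_{n}.png',cv2.resize(im,None,fx=3.5,fy=3.2,interpolation=cv2.INTER_CUBIC))
E
```

```text
t 2.025 pos [0.5527 0.0071 0.1913] yawdeg 76.4 OFFSET [-0.17 -0.19 10.93] TURN -0.002 gap 0.08566429367264393 F [ 0.1  0.1 -0.7]
```

View pics/b1_side.png

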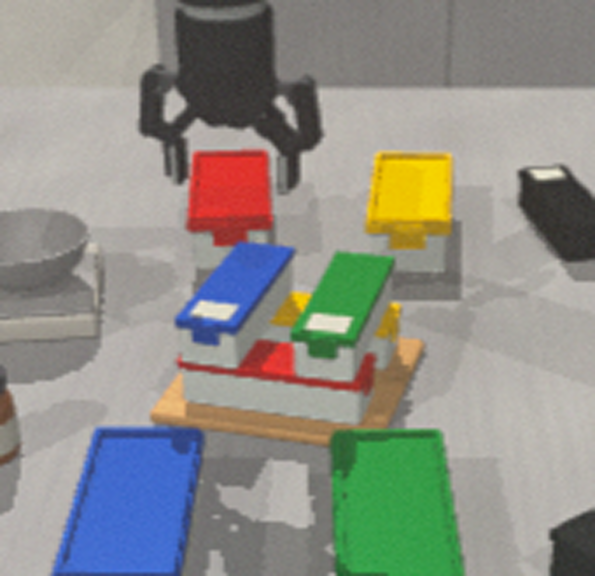

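The gripper straddles the blue lid line, with fingers at about (175,180) and (290,185) in the crop. Next I'll descend.

move_arm(steps=[{"offset": [-0.2,-0.2,3],"turn": 0,"claw": 1},{"offset": [-0.2,-0.2,6],"turn": 0,"claw": 1},{"offset": [-0.2,-0.2,9],"turn": 0,"claw": 1},{"offset": [-0.2,-0.2,10.9],"turn": 0,"claw": 1},{"offset": [-0.2,-0.2,10.9],"turn": 0,"claw": 1}])

```text
time_s: 2.75
ee_pos: [0.5453, 0.001, 0.0811]
eef_rot: [-3.137, 0.001, 1.327]
ft_force: [0.0, -0.1, 0.3]
finger_gap: 0.0857
```

move_arm(steps=[{"offset": [0,0,0],"turn": 0,"claw": 0.6},{"offset": [0,0,0],"turn": 0,"claw": 0.4},{"offset": [0,0,0],"turn": 0,"claw": 0.3},{"offset": [0,0,0],"turn": 0,"claw": 0.3},{"offset": [0,0,0],"turn": 0,"claw": 0.3}], squeeze=40)

```text
time_s: 3.38
ee_pos: [0.5489, 0.0018, 0.0839]
eef_rot: [3.138, 0.0, 1.329]
ft_force: [-1.2, -2.7, 7.3]
finger_gap: 0.053
```

```bash
python3 go.py 0.5507 0.006 0.18 76.5;  python3 - <<'E'
from h import *
for n,(a,b,c,d) in (('side',(80,260,230,400)),):
    im=get_image(n)['image'][a:b,c:d,::-1]
    cv2.imwrite(f'pics/b2_{n}.png',cv2.resize(im,None,fx=3.5,fy=3.2,interpolation=cv2.INTER_CUBIC))
E
```

```text
t 3.375 pos [0.5489 0.0018 0.0839] yawdeg 76.1 OFFSET [ 0.45  0.11 -9.61] TURN -0.006 gap 0.0529969001455751 F [-1.2 -2.7  7.3]
```

View pics/b2_side.png

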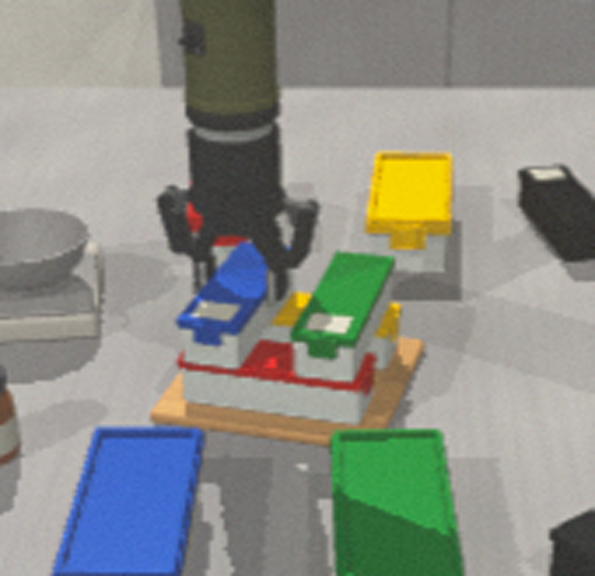

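The fingers closed on the lid with a 53 mm gap. Now I'll lift.

move_arm(steps=[{"offset": [0,0,-1],"turn": 0,"claw": 0.3},{"offset": [0,0,-3],"turn": 0,"claw": 0.3},{"offset": [0,0,-6],"turn": 0,"claw": 0.3},{"offset": [0,0,-9],"turn": 0,"claw": 0.3},{"offset": [0,0,-9.5],"turn": 0,"claw": 0.3}])

```text
time_s: 4.05
ee_pos: [0.549, 0.0025, 0.1795]
eef_rot: [3.137, -0.001, 1.329]
ft_force: [-0.2, -0.9, -2.6]
finger_gap: 0.0532
```

```bash
python3 go.py 0.600 0.2835 0.18 91.4;  python3 - <<'E'
from h import *
for n,(a,b,c,d) in (('side',(50,260,200,400)),):
    im=get_image(n)['image'][a:b,c:d,::-1]
    cv2.imwrite(f'pics/b3_{n}.png',cv2.resize(im,None,fx=3,fy=2.8,interpolation=cv2.INTER_CUBIC))
E
```

```text
t 4.05 pos [0.549  0.0025 0.1795] yawdeg 76.1 OFFSET [28.5  -1.77 -0.03] TURN -0.266 gap 0.05321300794111979 F [-0.2 -0.9 -2.6]
```

View pics/b3_side.png

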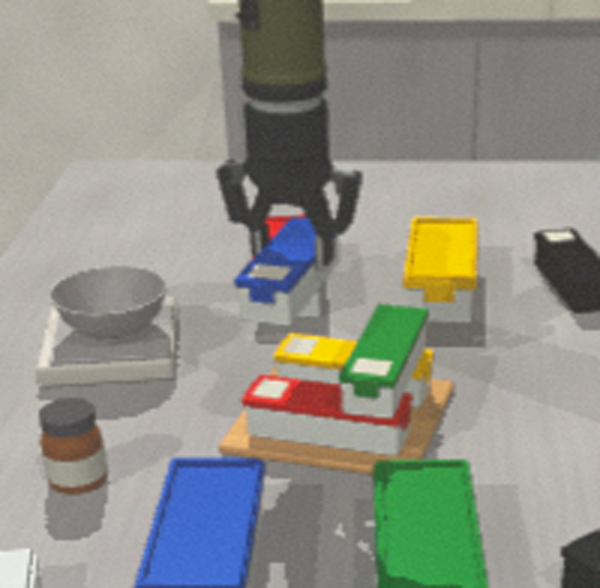

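```bash
python3 go.py 0.600 0.276 0.18 91.4
```

```text
t 4.1 pos [0.5484 0.0025 0.1788] yawdeg 76.2 OFFSET [27.79 -1.53 -0.11] TURN -0.266 gap 0.053473936902943 F [-0.5  0.9 -1.6]
```

move_arm(steps=[{"offset": [4.5,-0.3,0],"turn": -0.05,"claw": 0.3},{"offset": [10,-0.6,0],"turn": -0.11,"claw": 0.3},{"offset": [16,-0.9,0],"turn": -0.17,"claw": 0.3},{"offset": [22,-1.2,0],"turn": -0.23,"claw": 0.3},{"offset": [26,-1.4,0],"turn": -0.27,"claw": 0.3}])

```text
time_s: 4.72
ee_pos: [0.5955, 0.2607, 0.1751]
eef_rot: [-3.139, 0.0, 1.602]
ft_force: [0.6, -0.5, -2.0]
finger_gap: 0.0531
```

move_arm(steps=[{"offset": [1,0,0],"turn": 0,"claw": 0.3},{"offset": [1.8,0,0],"turn": 0,"claw": 0.3},{"offset": [1.8,0,0],"turn": 0,"claw": 0.3},{"offset": [1.8,0,0],"turn": 0,"claw": 0.3}])

```text
time_s: 5.22
ee_pos: [0.5957, 0.2748, 0.1772]
eef_rot: [-3.141, 0.001, 1.598]
ft_force: [-0.4, 0.6, -2.4]
finger_gap: 0.0532
```

```bash
python3 go.py 0.600 0.276 0.086 91.4
cat > snap.py <<'E'
import sys
from h import *
tag=sys.argv[1]
for n in ('top','side'):
    im=get_image(n)['image'][:,:,::-1]
    x,y,w,h=map(int,sys.argv[2:6] if n=='top' else sys.argv[6:10])
    im=im[y:y+h,x:x+w]
    k=min(600/h,380/w)
    o=cv2.resize(im,None,fx=k,fy=k,interpolation=cv2.INTER_CUBIC)
    o=cv2.copyMakeBorder(o,0,max(0,600-o.shape[0]),0,max(0,390-o.shape[1]),cv2.BORDER_CONSTANT)
    A=o if n=='top' else np.hstack([A,o])
cv2.imwrite(f'pics/{tag}.png',A)
E
python3 snap.py b4 210 140 100 120 230 130 150 170
```

```text
t 5.225 pos [0.5957 0.2748 0.1772] yawdeg 91.5 OFFSET [0.11 0.44 9.12] TURN 0.002 gap 0.05315688277484275 F [-0.4  0.6 -2.4]
```

View pics/b4.png

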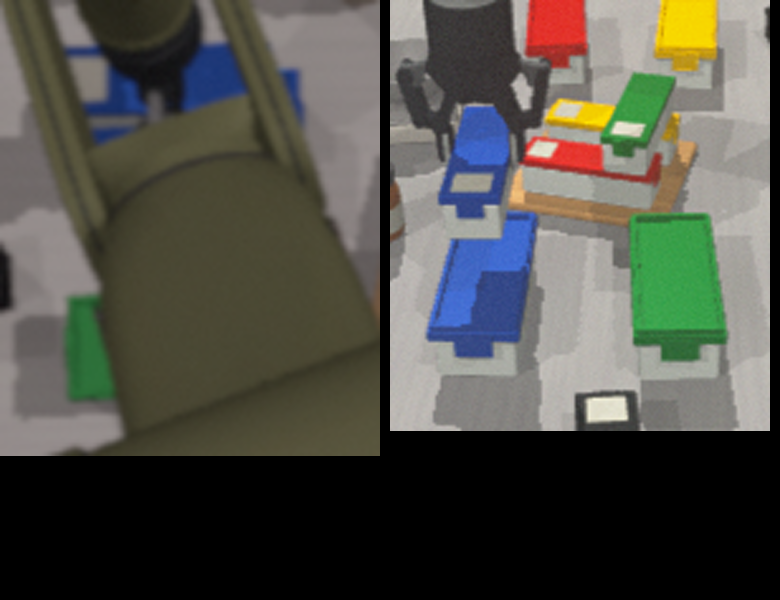

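The tub is level above the blue store. I'll descend to just above it.

move_arm(steps=[{"offset": [0.1,0.4,2],"turn": 0,"claw": 0.3},{"offset": [0.1,0.4,5],"turn": 0,"claw": 0.3},{"offset": [0.1,0.4,7],"turn": 0,"claw": 0.3},{"offset": [0.1,0.4,8],"turn": 0,"claw": 0.3},{"offset": [0.1,0.4,8],"turn": 0,"claw": 0.3}])

```text
time_s: 5.95
ee_pos: [0.5993, 0.2768, 0.0959]
eef_rot: [-3.139, 0.001, 1.599]
ft_force: [-0.3, -0.4, -3.0]
finger_gap: 0.0533
```

```bash
python3 go.py 0.600 0.276 0.086 91.4
python3 snap.py b5 210 140 100 120 230 160 120 130
```

```text
t 5.95 pos [0.5993 0.2768 0.0959] yawdeg 91.6 OFFSET [-0.08  0.07  0.99] TURN 0.003 gap 0.05331775104008166 F [-0.3 -0.4 -3. ]
```

View pics/b5.png

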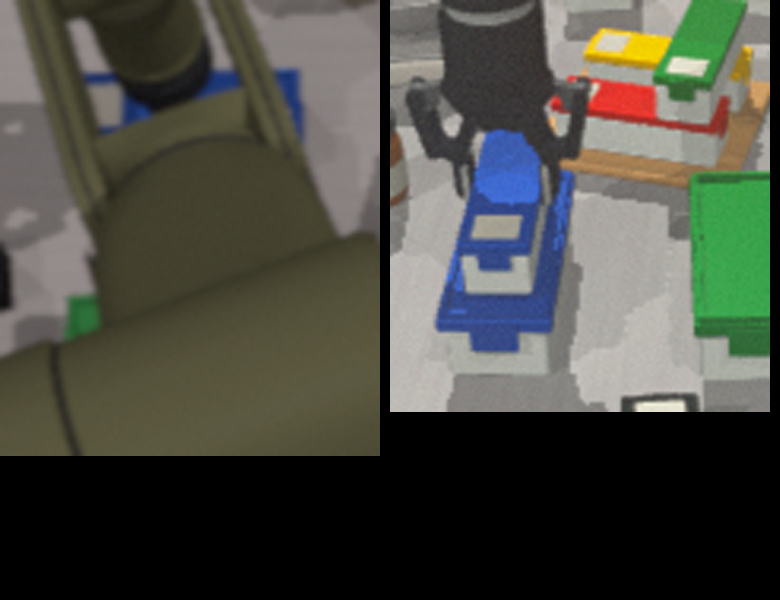

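move_arm(steps=[{"offset": [0,0,0.4],"turn": 0,"claw": 0.3},{"offset": [0,0,0.8],"turn": 0,"claw": 0.3},{"offset": [0,0,0.9],"turn": 0,"claw": 0.3},{"offset": [0,0,0.9],"turn": 0,"claw": 0.3}])

```text
time_s: 6.55
ee_pos: [0.5998, 0.2772, 0.0883]
eef_rot: [-3.142, 0.0, 1.599]
ft_force: [0.7, 0.1, -2.4]
finger_gap: 0.0532
```

move_arm(steps=[{"offset": [0,0,0.15],"turn": 0,"claw": 0.3},{"offset": [0,0,0.3],"turn": 0,"claw": 0.3},{"offset": [0,0,0.3],"turn": 0,"claw": 0.3}])

```text
time_s: 6.92
ee_pos: [0.6, 0.2773, 0.086]
eef_rot: [3.141, -0.0, 1.599]
ft_force: [-1.8, -0.3, 3.6]
finger_gap: 0.0532
```

The force shows contact, so the tub is seated. I'll release it and go up.

move_arm(steps=[{"offset": [0,0,0],"turn": 0,"claw": 0.7},{"offset": [0,0,0],"turn": 0,"claw": 0.9},{"offset": [0,0,0],"turn": 0,"claw": 0.9},{"offset": [0,0,-1],"turn": 0,"claw": 0.9},{"offset": [0,0,-4],"turn": 0,"claw": 0.9}])

```text
time_s: 7.55
ee_pos: [0.5986, 0.2767, 0.1243]
eef_rot: [-3.138, 0.001, 1.599]
ft_force: [0.5, -0.4, 0.1]
finger_gap: 0.0772
```

move_arm(steps=[{"offset": [0,0,-4],"turn": 0,"claw": 0.9},{"offset": [0,0,-7],"turn": 0,"claw": 0.9},{"offset": [0,0,-7],"turn": 0,"claw": 0.9}])

```text
time_s: 7.92
ee_pos: [0.6021, 0.2781, 0.1994]
eef_rot: [3.134, -0.003, 1.599]
ft_force: [0.4, -0.0, 0.5]
finger_gap: 0.0771
```

```bash
python3 go.py 0.458 0.0225 0.19 79
python3 snap.py b6 210 140 100 120 230 130 150 170
```

```text
t 7.925 pos [0.6021 0.2781 0.1994] yawdeg 91.6 OFFSET [-25.15 -15.12   0.76] TURN 0.22 gap 0.07709744431651662 F [ 0.4 -0.   0.5]
```

View pics/b6.png

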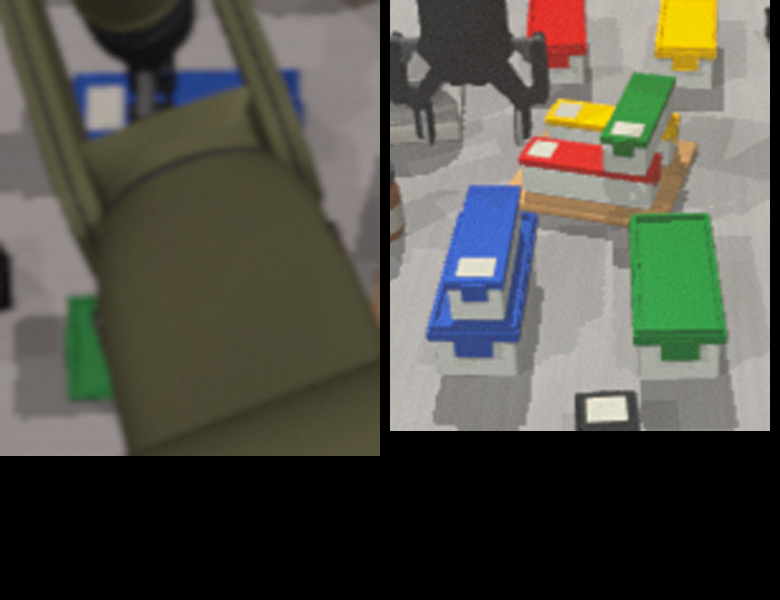

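The blue tub lies inside the border of the blue store, at (480,250) in the picture. Green is next.

move_arm(steps=[{"offset": [-4.2,-2.5,0],"turn": 0.04,"claw": 0.95},{"offset": [-9.4,-5.7,0],"turn": 0.08,"claw": 0.95},{"offset": [-14.6,-8.8,0],"turn": 0.13,"claw": 0.95},{"offset": [-19.9,-12,0.5],"turn": 0.18,"claw": 0.95},{"offset": [-25.1,-15.1,0.8],"turn": 0.22,"claw": 0.95}])

```text
time_s: 8.65
ee_pos: [0.4535, 0.0207, 0.1857]
eef_rot: [-3.139, 0.001, 1.378]
ft_force: [1.0, -0.9, 0.3]
finger_gap: 0.0811
```

move_arm(steps=[{"offset": [0,0,0],"turn": 0,"claw": 0.95},{"offset": [0,0,0],"turn": 0,"claw": 0.95}])

```text
time_s: 8.9
ee_pos: [0.4559, 0.0222, 0.1867]
eef_rot: [-3.141, -0.0, 1.378]
ft_force: [0.5, -0.1, -0.1]
finger_gap: 0.0813
```

```bash
python3 go.py 0.458 0.0245 0.083 79
python3 snap.py g1 270 140 150 150 230 100 150 170
```

```text
t 8.9 pos [0.4559 0.0222 0.1867] yawdeg 78.9 OFFSET [ 0.27  0.18 10.37] TURN -0.001 gap 0.08128926465691344 F [ 0.5 -0.1 -0.1]
```

View pics/g1.png

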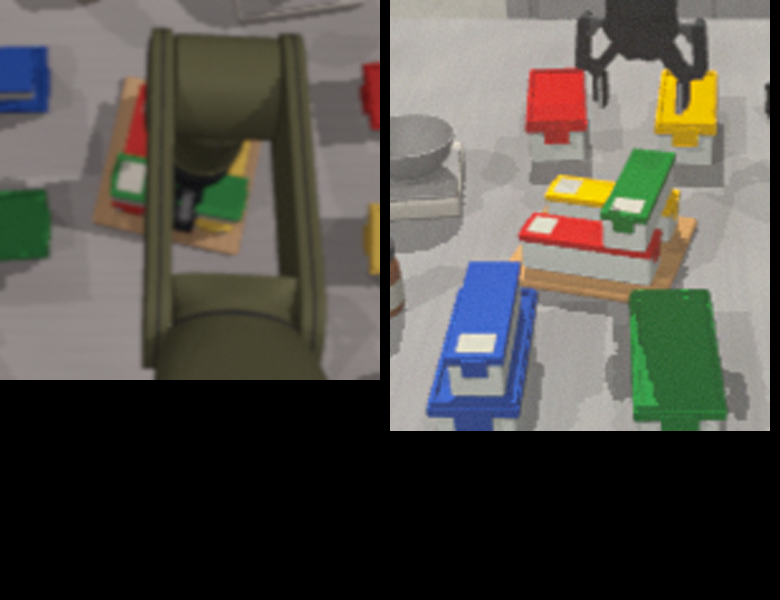

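move_arm(steps=[{"offset": [0.25,0.2,3],"turn": 0,"claw": 0.95},{"offset": [0.25,0.2,6],"turn": 0,"claw": 0.95},{"offset": [0.25,0.2,9],"turn": 0,"claw": 0.95},{"offset": [0.25,0.2,10.3],"turn": 0,"claw": 0.95},{"offset": [0.25,0.2,10.3],"turn": 0,"claw": 0.95}])

```text
time_s: 9.62
ee_pos: [0.4583, 0.025, 0.0835]
eef_rot: [-3.14, 0.0, 1.38]
ft_force: [0.0, -0.0, -0.0]
finger_gap: 0.0812
```

move_arm(steps=[{"offset": [0,0,0],"turn": 0,"claw": 0.6},{"offset": [0,0,0],"turn": 0,"claw": 0.4},{"offset": [0,0,0],"turn": 0,"claw": 0.3},{"offset": [0,0,0],"turn": 0,"claw": 0.3},{"offset": [0,0,0],"turn": 0,"claw": 0.3}], squeeze=40)

```text
time_s: 10.25
ee_pos: [0.4595, 0.0243, 0.0855]
eef_rot: [3.139, -0.001, 1.379]
ft_force: [-0.0, 1.7, 7.3]
finger_gap: 0.0533
```

move_arm(steps=[{"offset": [0,0,-1],"turn": 0,"claw": 0.3},{"offset": [0,0,-3],"turn": 0,"claw": 0.3},{"offset": [0,0,-6],"turn": 0,"claw": 0.3},{"offset": [0,0,-9],"turn": 0,"claw": 0.3},{"offset": [0,0,-9.5],"turn": 0,"claw": 0.3}])

```text
time_s: 10.88
ee_pos: [0.4597, 0.024, 0.1813]
eef_rot: [3.137, -0.001, 1.379]
ft_force: [-0.2, -0.0, -2.1]
finger_gap: 0.0533
```

```bash
python3 go.py 0.415 0.276 0.18 93.2
python3 snap.py g2 270 140 150 150 230 100 150 170
```

```text
t 10.875 pos [0.4597 0.024  0.1813] yawdeg 79.0 OFFSET [23.88 -9.2   0.1 ] TURN -0.248 gap 0.05327089653829121 F [-0.2 -0.  -2.1]
```

View pics/g2.png

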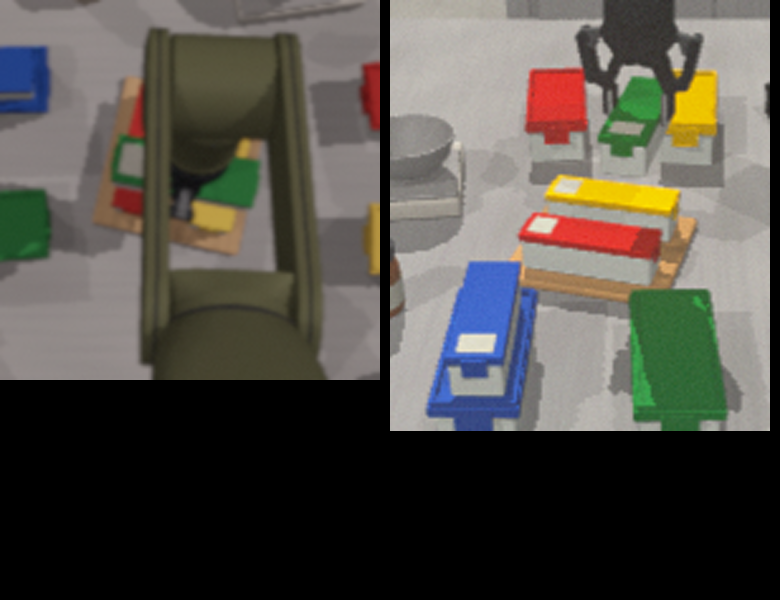

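The green tub is lifted, with the red and yellow tubs undisturbed beneath. I'll carry green across.

move_arm(steps=[{"offset": [3.8,-1.5,0],"turn": -0.04,"claw": 0.3},{"offset": [9,-3.5,0],"turn": -0.09,"claw": 0.3},{"offset": [14.5,-5.6,0],"turn": -0.15,"claw": 0.3},{"offset": [19.9,-7.7,0],"turn": -0.2,"claw": 0.3},{"offset": [23.9,-9.2,0],"turn": -0.25,"claw": 0.3}])

```text
time_s: 11.6
ee_pos: [0.4119, 0.2779, 0.1775]
eef_rot: [-3.139, 0.001, 1.632]
ft_force: [0.7, -0.5, -2.2]
finger_gap: 0.0528
```

move_arm(steps=[{"offset": [0,0,0],"turn": 0,"claw": 0.3},{"offset": [0,0,0],"turn": 0,"claw": 0.3},{"offset": [0,0,0],"turn": 0,"claw": 0.3}])

```text
time_s: 11.98
ee_pos: [0.4133, 0.275, 0.1785]
eef_rot: [-3.14, 0.001, 1.627]
ft_force: [1.0, -0.1, -3.0]
finger_gap: 0.0528
```

```bash
python3 go.py 0.415 0.276 0.0865 93.2
```

```text
t 11.975 pos [0.4133 0.275  0.1785] yawdeg 93.2 OFFSET [0.1  0.19 9.2 ] TURN 0.001 gap 0.05279289436379669 F [ 1.  -0.1 -3. ]
```

move_arm(steps=[{"offset": [0.1,0.1,2],"turn": 0,"claw": 0.3},{"offset": [0.1,0.1,5],"turn": 0,"claw": 0.3},{"offset": [0.1,0.1,7.5],"turn": 0,"claw": 0.3},{"offset": [0.1,0.1,8.3],"turn": 0,"claw": 0.3},{"offset": [0.1,0.1,8.3],"turn": 0,"claw": 0.3}])

```text
time_s: 12.6
ee_pos: [0.4148, 0.2767, 0.0962]
eef_rot: [-3.141, 0.0, 1.627]
ft_force: [-0.3, -0.6, -3.2]
finger_gap: 0.0532
```

```bash
python3 go.py 0.415 0.276 0.0865 93.2
python3 snap.py g3 200 140 150 150 290 160 120 130
```

```text
t 12.6 pos [0.4148 0.2767 0.0962] yawdeg 93.2 OFFSET [-0.07  0.02  0.97] TURN 0.001 gap 0.05320576496777813 F [-0.3 -0.6 -3.2]
```

View pics/g3.png

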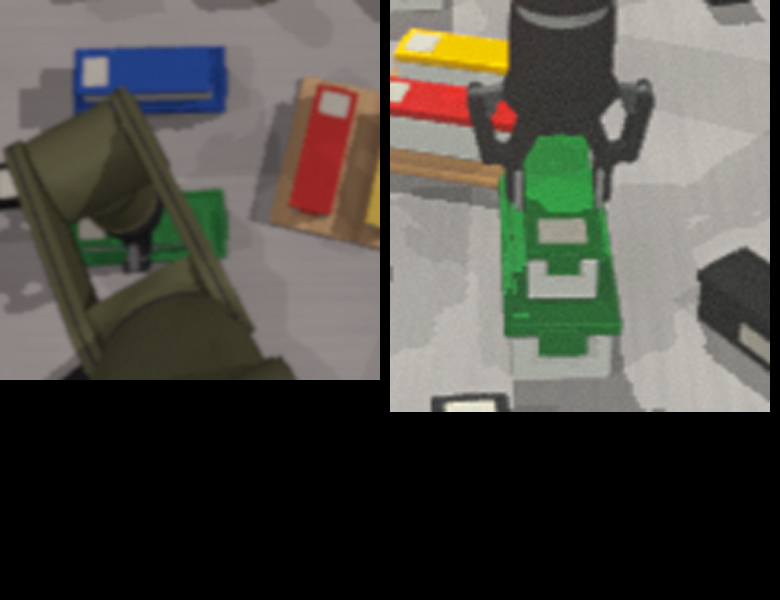

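The green tub is centred above its store. I'll lower it to contact.

move_arm(steps=[{"offset": [0,0,0.4],"turn": 0,"claw": 0.3},{"offset": [0,0,0.7],"turn": 0,"claw": 0.3},{"offset": [0,0,0.85],"turn": 0,"claw": 0.3},{"offset": [0,0,0.85],"turn": 0,"claw": 0.3}])

```text
time_s: 13.2
ee_pos: [0.4145, 0.2774, 0.0877]
eef_rot: [-3.141, 0.0, 1.629]
ft_force: [0.6, 0.6, -2.6]
finger_gap: 0.0533
```

move_arm(steps=[{"offset": [0,0,0.1],"turn": 0,"claw": 0.3},{"offset": [0,0,0.2],"turn": 0,"claw": 0.3},{"offset": [0,0,0.2],"turn": 0,"claw": 0.3}])

```text
time_s: 13.58
ee_pos: [0.4146, 0.2775, 0.0875]
eef_rot: [3.141, -0.0, 1.629]
ft_force: [-5.0, -2.3, 12.5]
finger_gap: 0.0532
```

Contact at 12 N. I'll release and go up.

move_arm(steps=[{"offset": [0,0,-0.1],"turn": 0,"claw": 0.7},{"offset": [0,0,-0.1],"turn": 0,"claw": 0.9},{"offset": [0,0,-0.1],"turn": 0,"claw": 0.9},{"offset": [0,0,-1],"turn": 0,"claw": 0.9},{"offset": [0,0,-4],"turn": 0,"claw": 0.9}])

```text
time_s: 14.2
ee_pos: [0.4134, 0.2767, 0.1251]
eef_rot: [-3.138, 0.002, 1.629]
ft_force: [0.2, 0.4, 0.4]
finger_gap: 0.0768
```

move_arm(steps=[{"offset": [0,0,-5],"turn": 0,"claw": 0.9},{"offset": [0,-3,-7],"turn": 0,"claw": 0.9},{"offset": [4,-6,-7],"turn": 0.15,"claw": 0.9},{"offset": [4,-9,-7],"turn": 0.3,"claw": 0.9},{"offset": [4,-9,-7],"turn": 0.45,"claw": 0.9}])

```text
time_s: 14.82
ee_pos: [0.3198, 0.3118, 0.1962]
eef_rot: [-3.141, 0.001, 1.176]
ft_force: [0.0, 0.4, -0.1]
finger_gap: 0.0768
```

```bash
python3 m.py | grep -v blue; python3 go.py 0.5 0.05 0.19 79
python3 snap.py r1 210 140 190 130 230 120 150 170
```

```text
red top 1439.5 cen 443.3 175.4 bb (413, 161, 62, 30) z67 [ 588.3 -304.3  193.8   83.6  -84.7] z108 [ 577.1 -291.1  187.7   80.9  -84.7]
red top 831.5 cen 327.2 199.1 bb (314, 173, 27, 52) z67 [511.7  61.9 165.7  55.8 -13.4] z108 [503.   63.4 160.4  54.1 -13.4]
red side 573.0 cen 309.4 192.5 bb (281, 184, 56, 18) z67 [510.1  77.  165.9  62.9 -13.3] z108 [504.3 142.7 155.1  58.8 -13.3]
red side 544.5 cen 295.2 140.4 bb (284, 127, 24, 30) z67 [ 587.1 -276.8  250.8   82.6  -84.2] z108 [ 576.4 -188.1  234.5   77.2  -84.2]
yellow top 1553.5 cen 445.3 235.0 bb (414, 221, 63, 29) z67 [ 398.7 -299.4  191.3   83.    87.9] z108 [ 393.6 -286.3  185.3   80.4   87.9]
yellow top 850.0 cen 357.1 205.5 bb (344, 180, 27, 52) z67 [490.7 -30.4 165.5  56.8 -13.5] z108 [482.7 -25.9 160.2  55.  -13.5]
yellow side 571.5 cen 346.8 141.2 bb (335, 128, 24, 30) z67 [ 401.5 -271.7  246.3   82.1   88.4] z108 [ 402.8 -183.3  230.3   76.7   88.4]
yellow side 496.5 cen 317.6 176.7 bb (291, 169, 53, 17) z67 [490.9 -15.2 167.6  66.2 -13.3] z108 [486.4  56.6 156.7  61.9 -13.3]
green top 887.0 cen 265.4 227.2 bb (229, 216, 60, 27) z67 [414.7 273.7 180.6  78.6 -86.7] z108 [409.  268.5 174.8  76.1 -86.7]
green side 1172.0 cen 340.6 228.9 bb (325, 204, 37, 61) z67 [417.4 258.2 245.6  80.9 -86.5] z108 [417.6 312.1 229.7  75.6 -86.5]
t 14.925 pos [0.322  0.3123 0.1964] yawdeg 67.6 OFFSET [-17.46  26.46   0.64] TURN -0.199 gap 0.07661226861494096 F [0.4 0.3 0.1]
```

View pics/r1.png

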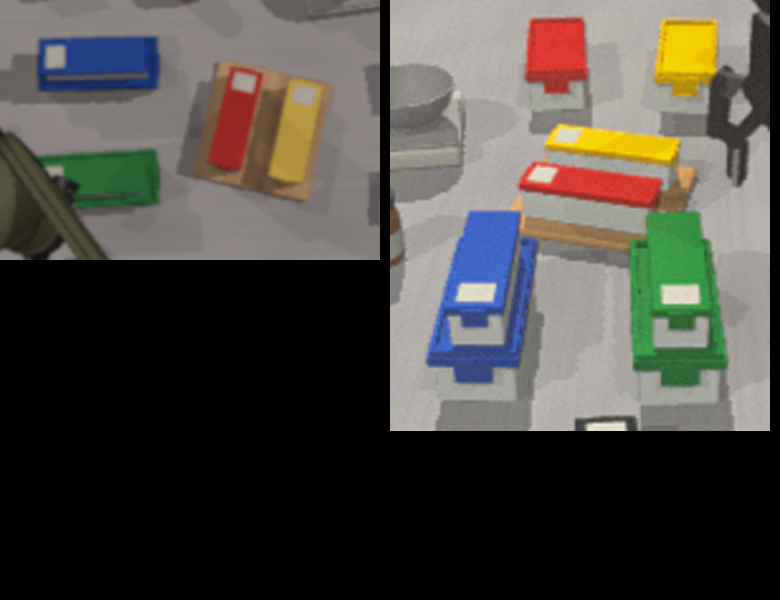

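Blue and green are seated, and the red and yellow tubs are fully visible. I'll measure their lid corners in both views.

```bash
python3 - <<'E'
from h import *
T=cam('top')['image'];S=cam('side')['image']
cv2.imwrite('pics/r2t.png',cv2.resize(T[165:245,305:380,::-1],None,fx=8,fy=7,interpolation=cv2.INTER_CUBIC))
cv2.imwrite('pics/r2s.png',cv2.resize(S[160:220,270:350,::-1],None,fx=8,fy=8,interpolation=cv2.INTER_CUBIC))
E
```

```text
(no output)
```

View pics/r2t.png

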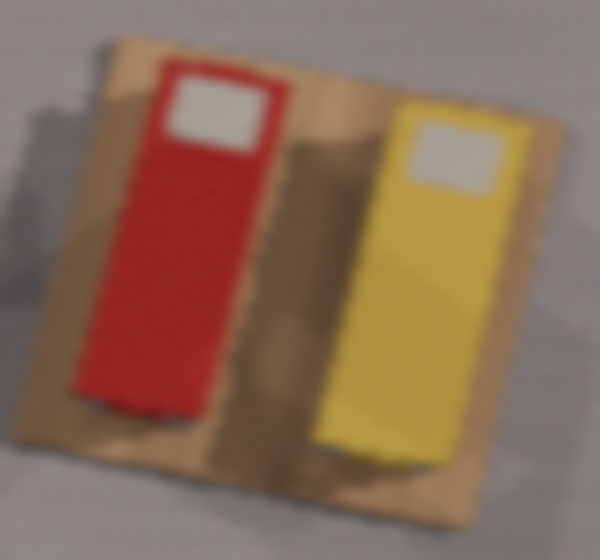

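View pics/r2s.png

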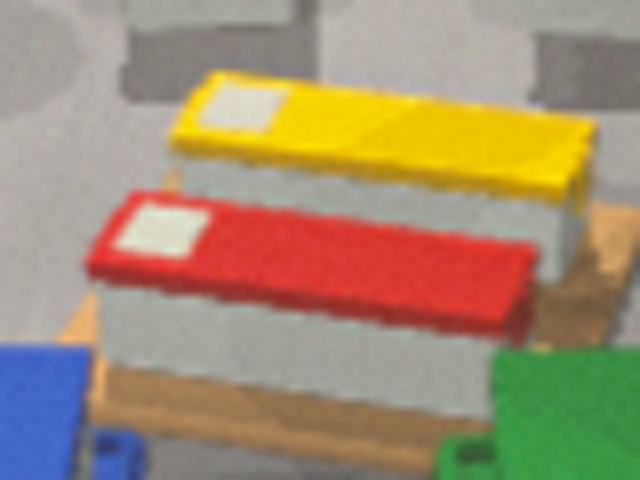

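```bash
python3 - <<'E'
from h import *
T=cam('top');S=cam('side')
t=lambda x,y:(305+(x+.5)/8-.5,165+(y+.5)/7-.5)
s=lambda x,y:(270+(x+.5)/8-.5,160+(y+.5)/8-.5)
D={'red':([(167,60),(290,82),(75,392),(203,412)],[(90,262),(138,192),(500,322),(535,242)]),
'yellow':([(403,100),(530,122),(315,440),(443,462)],[(175,138),(212,73),(580,185),(597,122)])}
for c,(a,b) in D.items():
    P=np.array([tri(T,t(*i),S,s(*j))[0] for i,j in zip(a,b)])
    for nm,P in(('tri',P),('top60',np.array([onz(T,t(*i),.060) for i in a])),('side60',np.array([onz(S,s(*i),.060) for i in b]))):
        v=(P[0]+P[1]-P[2]-P[3])/2;w=(P[0]+P[2]-P[1]-P[3])/2
        print(c,nm,P.mean(0).round(4),'LW',np.linalg.norm(v).round(4),np.linalg.norm(w).round(4),'ang',np.degrees(np.arctan2(v[1],v[0])).round(1),np.degrees(np.arctan2(-w[0],w[1])).round(1),'z',P[:,2].round(3))
E
python3 go.py 0.513 0.062 0.17 166.8
```

```text
red tri [0.5146 0.0609 0.0607] LW 0.1559 0.0503 ang -13.4 -12.6 z [0.059 0.061 0.06  0.063]
red top60 [0.5154 0.0608 0.06  ] LW 0.1562 0.0501 ang -13.3 -11.0 z [0.06 0.06 0.06 0.06]
red side60 [0.5139 0.06   0.06  ] LW 0.1551 0.0539 ang -12.7 -12.5 z [0.06 0.06 0.06 0.06]
yellow tri [ 0.4931 -0.0324  0.061 ] LW 0.1605 0.0506 ang -13.6 -10.3 z [0.059 0.061 0.063 0.062]
yellow top60 [ 0.4952 -0.0326  0.06  ] LW 0.1596 0.0507 ang -13.6 -11.3 z [0.06 0.06 0.06 0.06]
yellow side60 [ 0.4911 -0.0334  0.06  ] LW 0.1601 0.0514 ang -12.3 -8.8 z [0.06 0.06 0.06 0.06]
t 15.225 pos [0.3229 0.3121 0.1958] yawdeg 67.6 OFFSET [-15.86  27.11   2.58] TURN -1.732 gap 0.07679470447147853 F [ 0.2 -0.1 -0.6]
```

move_arm(steps=[{"offset": [-1.6,2.7,0],"turn": -0.17,"claw": 0.9},{"offset": [-3.2,5.4,0],"turn": -0.34,"claw": 0.9},{"offset": [-4.8,8.1,0],"turn": -0.51,"claw": 0.9},{"offset": [-6.4,10.8,0],"turn": -0.68,"claw": 0.9},{"offset": [-8,13.5,0],"turn": -0.85,"claw": 0.9}])

```text
time_s: 15.85
ee_pos: [0.4175, 0.1856, 0.1957]
eef_rot: [-3.141, -0.0, 2.035]
ft_force: [0.2, 0.1, 0.4]
finger_gap: 0.0766
```

```bash
python3 go.py 0.5145 0.0605 0.17 167
```

```text
t 15.85 pos [0.4175 0.1856 0.1957] yawdeg 116.6 OFFSET [-15.53   3.08   2.57] TURN -0.88 gap 0.07661879919063742 F [0.2 0.1 0.4]
```

move_arm(steps=[{"offset": [-3.1,0.6,0],"turn": -0.17,"claw": 0.9},{"offset": [-6.2,1.2,0.5],"turn": -0.34,"claw": 0.9},{"offset": [-9.3,1.8,1],"turn": -0.51,"claw": 0.9},{"offset": [-12.4,2.4,2],"turn": -0.68,"claw": 0.9},{"offset": [-15.5,3.1,2.6],"turn": -0.86,"claw": 0.9}])

```text
time_s: 16.48
ee_pos: [0.5135, 0.0601, 0.1692]
eef_rot: [-3.141, -0.001, 2.895]
ft_force: [-0.9, 0.5, -0.5]
finger_gap: 0.0768
```

move_arm(steps=[{"offset": [0,0,0],"turn": 0,"claw": 0.95},{"offset": [0,0,0],"turn": 0,"claw": 0.95}])

```text
time_s: 16.73
ee_pos: [0.5125, 0.0614, 0.1696]
eef_rot: [3.141, -0.001, 2.886]
ft_force: [-0.4, 0.3, 0.0]
finger_gap: 0.081
```

```bash
python3 go.py 0.5145 0.0605 0.036 167;python3 snap.py r3 270 140 150 150 230 100 150 170
```

```text
t 16.725 pos [0.5125 0.0614 0.1696] yawdeg 165.4 OFFSET [-0.23 -0.04 13.36] TURN -0.028 gap 0.08103561356684273 F [-0.4  0.3  0. ]
```

View pics/r3.png

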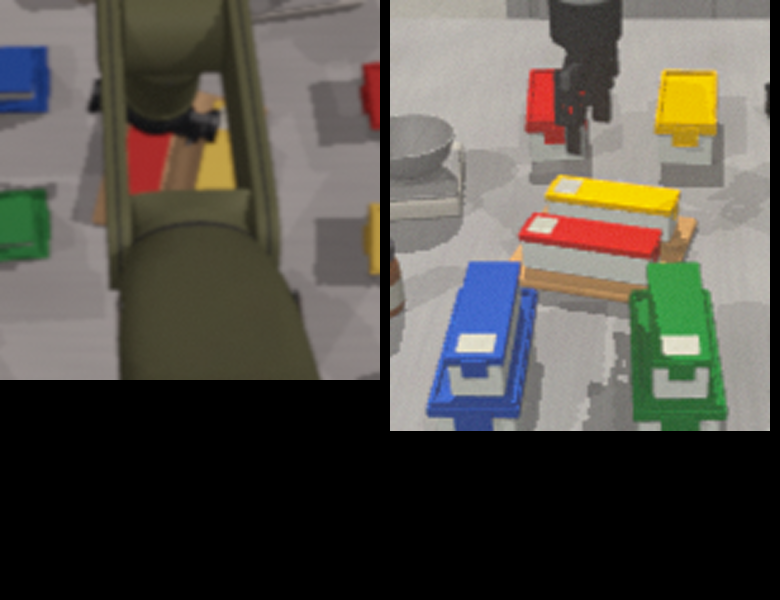

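The gripper is aligned with the red tub. Descend and close.

move_arm(steps=[{"offset": [-0.2,0,4],"turn": -0.03,"claw": 0.95},{"offset": [-0.2,0,8],"turn": -0.03,"claw": 0.95},{"offset": [-0.2,0,11.5],"turn": -0.03,"claw": 0.95},{"offset": [-0.2,0,13.4],"turn": -0.03,"claw": 0.95},{"offset": [-0.2,0,13.4],"turn": -0.03,"claw": 0.95}])

```text
time_s: 17.45
ee_pos: [0.5132, 0.0615, 0.0348]
eef_rot: [-3.141, -0.003, 2.919]
ft_force: [-0.5, 0.7, 0.8]
finger_gap: 0.0815
```

move_arm(steps=[{"offset": [0,0,0],"turn": 0,"claw": 0.6},{"offset": [0,0,0],"turn": 0,"claw": 0.4},{"offset": [0,0,0],"turn": 0,"claw": 0.3},{"offset": [0,0,0],"turn": 0,"claw": 0.3},{"offset": [0,0,0],"turn": 0,"claw": 0.3}], squeeze=40)

```text
time_s: 18.08
ee_pos: [0.516, 0.0613, 0.0372]
eef_rot: [3.14, 0.003, 2.919]
ft_force: [-0.4, 2.9, 7.2]
finger_gap: 0.0531
```

move_arm(steps=[{"offset": [0,0,-1],"turn": 0,"claw": 0.3},{"offset": [0,0,-4],"turn": 0,"claw": 0.3},{"offset": [0,0,-8],"turn": 0,"claw": 0.3},{"offset": [0,0,-12],"turn": 0,"claw": 0.3},{"offset": [0,0,-14.5],"turn": 0,"claw": 0.3}])

```text
time_s: 18.7
ee_pos: [0.5151, 0.0606, 0.1831]
eef_rot: [3.141, 0.002, 2.919]
ft_force: [1.1, 0.2, -2.8]
finger_gap: 0.053
```

```bash
python3 go.py 0.589 -0.308 0.18 95.2
python3 snap.py r4 270 140 150 150 230 100 150 170
```

```text
t 18.7 pos [0.5151 0.0606 0.1831] yawdeg 167.2 OFFSET [-15.35 -34.31   0.33] TURN 1.257 gap 0.05298687903160933 F [ 1.1  0.2 -2.8]
```

View pics/r4.png

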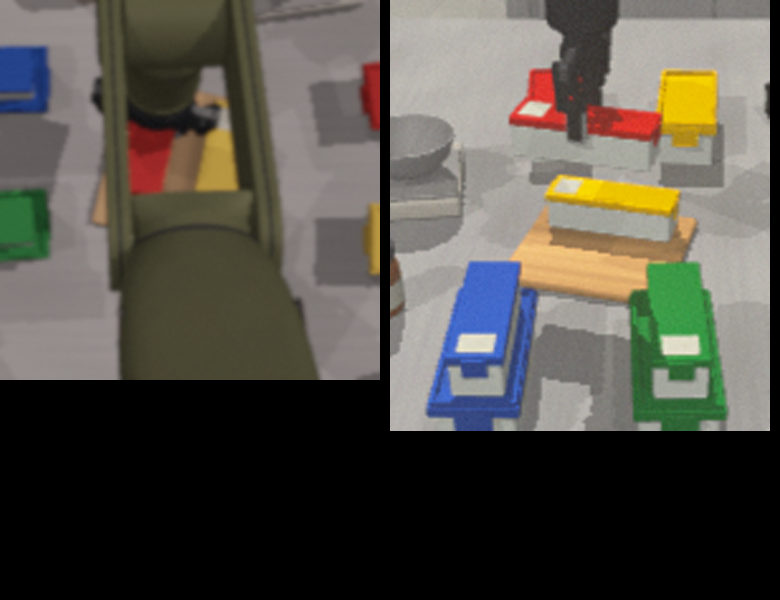

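move_arm(steps=[{"offset": [-1.2,-2.6,-0.5],"turn": 0.08,"claw": 0.3},{"offset": [-2.8,-6.2,-0.5],"turn": 0.22,"claw": 0.3},{"offset": [-4.6,-10.2,-0.5],"turn": 0.37,"claw": 0.3},{"offset": [-6.4,-14.3,-0.5],"turn": 0.52,"claw": 0.3},{"offset": [-8.2,-18.4,-0.5],"turn": 0.67,"claw": 0.3}])

```text
time_s: 19.42
ee_pos: [0.5531, -0.1379, 0.1839]
eef_rot: [-3.14, -0.003, 2.244]
ft_force: [1.3, 0.0, -4.5]
finger_gap: 0.053
```

```bash
python3 go.py 0.589 -0.308 0.18 95.2
```

```text
t 19.425 pos [ 0.5531 -0.1379  0.1839] yawdeg 128.6 OFFSET [-15.54  -7.8    0.36] TURN 0.582 gap 0.053026809557150945 F [ 1.3  0.  -4.5]
```

move_arm(steps=[{"offset": [-3.5,-1.8,0],"turn": 0.14,"claw": 0.3},{"offset": [-7.2,-3.6,0],"turn": 0.28,"claw": 0.3},{"offset": [-11,-5.5,0],"turn": 0.42,"claw": 0.3},{"offset": [-14,-7,0],"turn": 0.53,"claw": 0.3},{"offset": [-15.5,-7.8,0],"turn": 0.58,"claw": 0.3}])

```text
time_s: 20.05
ee_pos: [0.5899, -0.3078, 0.1836]
eef_rot: [-3.139, -0.002, 1.666]
ft_force: [0.1, 0.3, -3.6]
finger_gap: 0.053
```

move_arm(steps=[{"offset": [0,0,0],"turn": 0,"claw": 0.3},{"offset": [0,0,0],"turn": 0,"claw": 0.3},{"offset": [0,0,0],"turn": 0,"claw": 0.3}])

```text
time_s: 20.42
ee_pos: [0.5905, -0.3048, 0.1858]
eef_rot: [-3.141, -0.001, 1.671]
ft_force: [0.7, 0.1, -3.2]
finger_gap: 0.0527
```

```bash
python3 go.py 0.589 -0.308 0.097 95.2; python3 snap.py r5 390 140 120 120 260 80 120 120
```

```text
t 20.425 pos [ 0.5905 -0.3048  0.1858] yawdeg 95.7 OFFSET [-0.31 -0.17  8.88] TURN 0.009 gap 0.052741130182549195 F [ 0.7  0.1 -3.2]
```

View pics/r5.png

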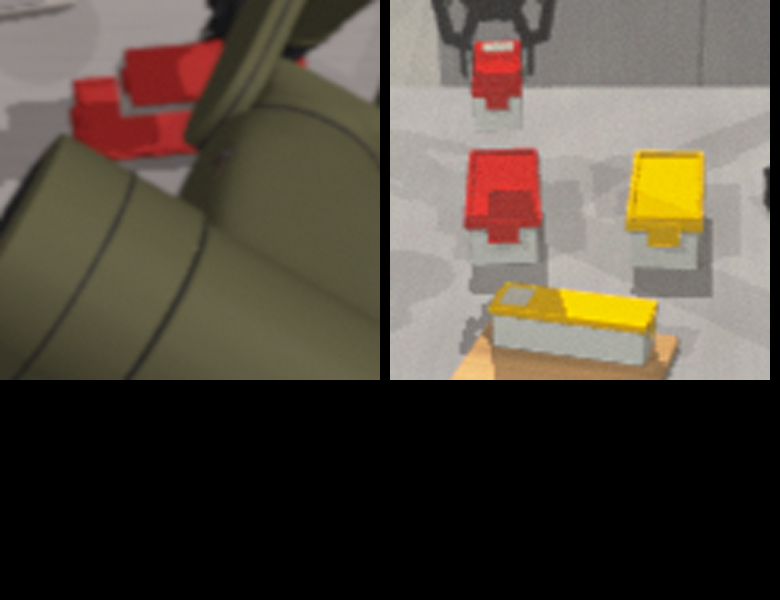

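The red tub hangs level over its store; descend.

move_arm(steps=[{"offset": [-0.2,-0.1,2],"turn": 0.01,"claw": 0.3},{"offset": [-0.2,-0.1,5],"turn": 0.01,"claw": 0.3},{"offset": [-0.2,-0.1,8],"turn": 0.01,"claw": 0.3},{"offset": [-0.2,-0.1,8.8],"turn": 0.01,"claw": 0.3},{"offset": [-0.2,-0.1,8.8],"turn": 0.01,"claw": 0.3}])

```text
time_s: 21.15
ee_pos: [0.59, -0.3082, 0.0978]
eef_rot: [-3.141, -0.0, 1.659]
ft_force: [0.5, -0.1, -4.0]
finger_gap: 0.0529
```

```bash
python3 go.py 0.589 -0.308 0.087 95.2; python3 snap.py r6 390 140 120 120 260 80 100 100
```

```text
t 21.15 pos [ 0.59   -0.3082  0.0978] yawdeg 95.1 OFFSET [ 0.03 -0.1   1.08] TURN -0.002 gap 0.05290568779716257 F [ 0.5 -0.1 -4. ]
```

View pics/r6.png

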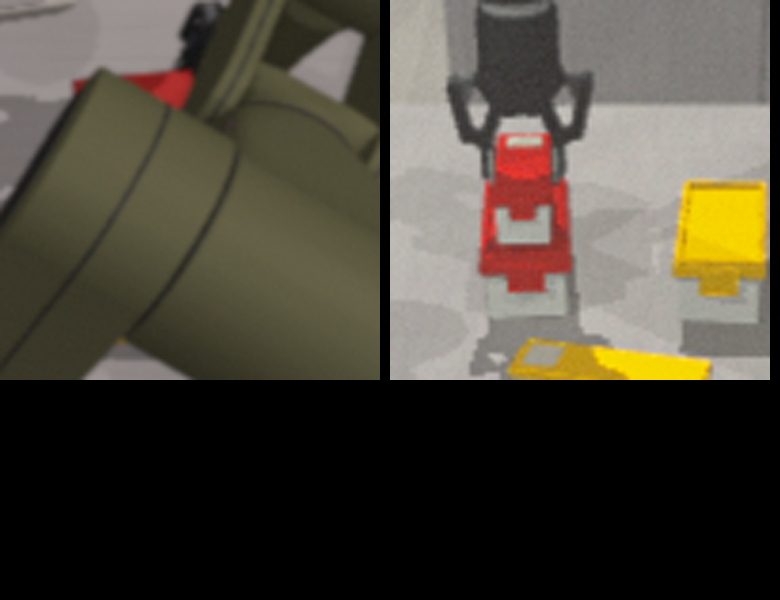

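move_arm(steps=[{"offset": [0,0,0.4],"turn": 0,"claw": 0.3},{"offset": [0,0,0.8],"turn": 0,"claw": 0.3},{"offset": [0,0,1.0],"turn": 0,"claw": 0.3},{"offset": [0,0,1.0],"turn": 0,"claw": 0.3}])

```text
time_s: 21.75
ee_pos: [0.5898, -0.3085, 0.0876]
eef_rot: [-3.141, -0.0, 1.659]
ft_force: [-0.3, 0.1, -2.6]
finger_gap: 0.0533
```

move_arm(steps=[{"offset": [0,0,0.1],"turn": 0,"claw": 0.3},{"offset": [0,0,0.15],"turn": 0,"claw": 0.3},{"offset": [0,0,0.15],"turn": 0,"claw": 0.3}])

```text
time_s: 22.12
ee_pos: [0.59, -0.3086, 0.0873]
eef_rot: [3.141, 0.0, 1.659]
ft_force: [-1.8, 0.9, 4.3]
finger_gap: 0.0533
```

The red tub is in contact. I'll release and retreat, then go to the yellow tub.

move_arm(steps=[{"offset": [0,0,0],"turn": 0,"claw": 0.7},{"offset": [0,0,0],"turn": 0,"claw": 0.9},{"offset": [0,0,0],"turn": 0,"claw": 0.9},{"offset": [0,0,-1],"turn": 0,"claw": 0.9},{"offset": [0,0,-4],"turn": 0,"claw": 0.9}])

```text
time_s: 22.75
ee_pos: [0.5888, -0.3078, 0.1252]
eef_rot: [-3.138, -0.002, 1.659]
ft_force: [1.3, 0.0, 0.0]
finger_gap: 0.0771
```

move_arm(steps=[{"offset": [0,0,-7],"turn": 0,"claw": 0.95},{"offset": [0,0,-8],"turn": 0,"claw": 0.95},{"offset": [0,0,-8],"turn": 0,"claw": 0.95}])

```text
time_s: 23.12
ee_pos: [0.5909, -0.3091, 0.2087]
eef_rot: [3.138, 0.003, 1.659]
ft_force: [0.2, 0.2, -0.2]
finger_gap: 0.0809
```

```bash
python3 go.py 0.493 -0.033 0.18 167; python3 snap.py r7 390 140 120 120 260 80 120 120
```

```text
t 23.125 pos [ 0.5909 -0.3091  0.2087] yawdeg 95.0 OFFSET [28.37 -7.34  2.76] TURN -1.256 gap 0.08085162798210893 F [ 0.2  0.2 -0.2]
```

View pics/r7.png

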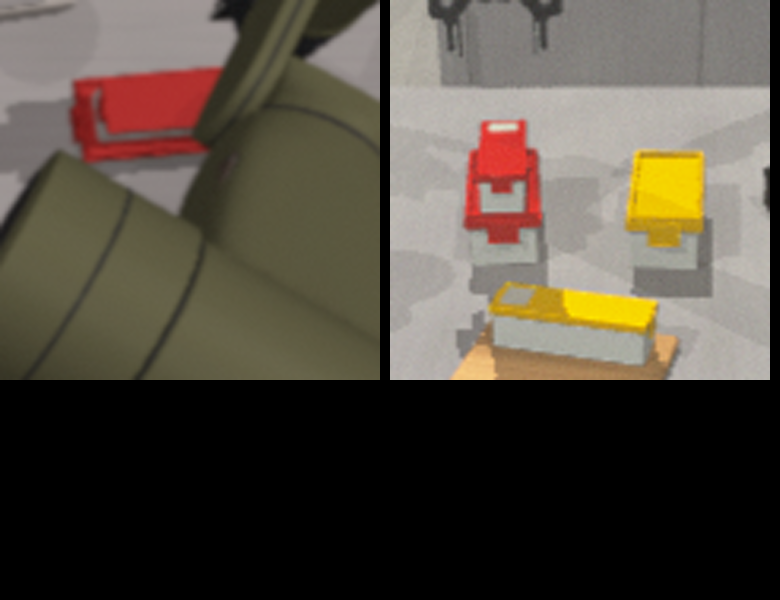

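The red tub is seated, at (505,165) in the picture. Yellow is next.

move_arm(steps=[{"offset": [4,-1,0],"turn": -0.17,"claw": 0.95},{"offset": [8,-2.1,0],"turn": -0.34,"claw": 0.95},{"offset": [12,-3.1,0.5],"turn": -0.52,"claw": 0.95},{"offset": [16,-4.1,1],"turn": -0.69,"claw": 0.95},{"offset": [20,-5.2,1.5],"turn": -0.86,"claw": 0.95}])

```text
time_s: 23.85
ee_pos: [0.5184, -0.1122, 0.1887]
eef_rot: [-3.14, -0.005, 2.524]
ft_force: [-0.0, -0.4, 1.0]
finger_gap: 0.081
```

```bash
python3 go.py 0.493 -0.033 0.17 167
```

```text
t 23.85 pos [ 0.5184 -0.1122  0.1887] yawdeg 144.6 OFFSET [6.64 4.99 1.9 ] TURN -0.391 gap 0.08095522262758478 F [-0.  -0.4  1. ]
```

move_arm(steps=[{"offset": [2.5,2,1],"turn": -0.17,"claw": 0.95},{"offset": [5,4,1.9],"turn": -0.34,"claw": 0.95},{"offset": [6.6,5,1.9],"turn": -0.39,"claw": 0.95},{"offset": [6.6,5,1.9],"turn": -0.39,"claw": 0.95},{"offset": [6.6,5,1.9],"turn": -0.39,"claw": 0.95}])

```text
time_s: 24.48
ee_pos: [0.4968, -0.0355, 0.1724]
eef_rot: [-3.141, 0.001, 2.907]
ft_force: [0.2, 0.7, -0.3]
finger_gap: 0.0809
```

```bash
python3 go.py 0.493 -0.033 0.036 167;python3 snap.py y1 270 140 150 150 230 100 150 170; python3 m.py|grep 'yellow side'
```

```text
t 24.475 pos [ 0.4968 -0.0355  0.1724] yawdeg 166.6 OFFSET [ 0.44  0.16 13.64] TURN -0.008 gap 0.08091016142169169 F [ 0.2  0.7 -0.3]
yellow side 576.5 cen 346.8 141.3 bb (335, 128, 24, 30) z67 [ 401.5 -271.7  246.3   82.1   88.4] z108 [ 402.8 -183.3  230.3   76.7   88.4]
yellow side 494.5 cen 317.6 176.7 bb (291, 169, 53, 17) z67 [490.9 -15.2 167.6  66.  -13.3] z108 [486.4  56.5 156.7  61.7 -13.3]
```

View pics/y1.png

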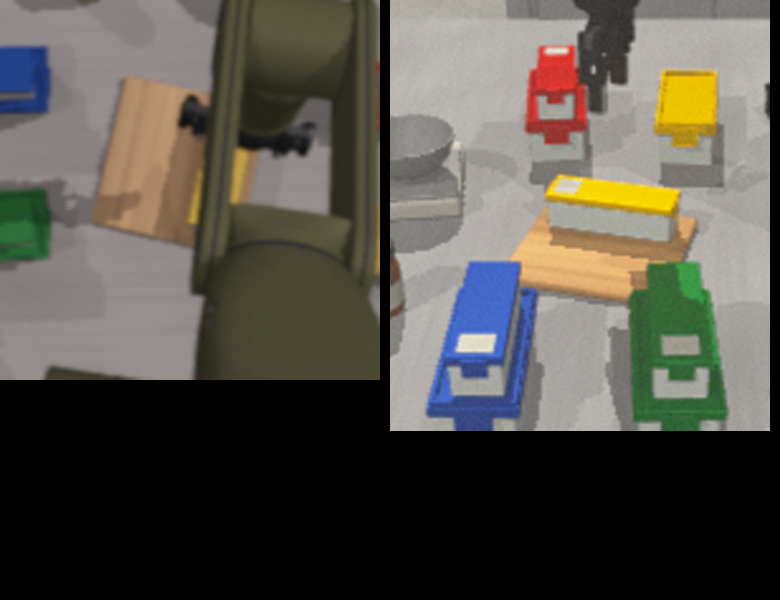

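move_arm(steps=[{"offset": [0.4,0.2,4],"turn": -0.01,"claw": 0.95},{"offset": [0.4,0.2,8],"turn": -0.01,"claw": 0.95},{"offset": [0.4,0.2,11.5],"turn": -0.01,"claw": 0.95},{"offset": [0.4,0.2,13.6],"turn": -0.01,"claw": 0.95},{"offset": [0.4,0.2,13.6],"turn": -0.01,"claw": 0.95}])

```text
time_s: 25.3
ee_pos: [0.4916, -0.0322, 0.0349]
eef_rot: [-3.141, -0.004, 2.918]
ft_force: [0.2, -0.4, 0.1]
finger_gap: 0.0813
```

move_arm(steps=[{"offset": [0,0,0],"turn": 0,"claw": 0.6},{"offset": [0,0,0],"turn": 0,"claw": 0.4},{"offset": [0,0,0],"turn": 0,"claw": 0.3},{"offset": [0,0,0],"turn": 0,"claw": 0.3},{"offset": [0,0,0],"turn": 0,"claw": 0.3}], squeeze=40)

```text
time_s: 25.92
ee_pos: [0.4939, -0.0321, 0.0376]
eef_rot: [3.142, 0.003, 2.919]
ft_force: [-0.8, -0.8, 7.3]
finger_gap: 0.0528
```

move_arm(steps=[{"offset": [0,0,-1],"turn": 0,"claw": 0.3},{"offset": [0,0,-4],"turn": 0,"claw": 0.3},{"offset": [0,0,-8],"turn": 0,"claw": 0.3},{"offset": [0,0,-12],"turn": 0,"claw": 0.3},{"offset": [0,0,-14.5],"turn": 0,"claw": 0.3}])

```text
time_s: 26.55
ee_pos: [0.4929, -0.0318, 0.1837]
eef_rot: [3.141, 0.002, 2.919]
ft_force: [1.4, 0.1, -2.4]
finger_gap: 0.0531
```

```bash
python3 go.py 0.399 -0.304 0.18 88
python3 snap.py y2 270 140 150 150 230 100 150 170
```

```text
t 26.55 pos [ 0.4929 -0.0318  0.1837] yawdeg 167.2 OFFSET [  3.15 -28.62   0.35] TURN 1.383 gap 0.05314670988649292 F [ 1.4  0.1 -2.4]
```

View pics/y2.png

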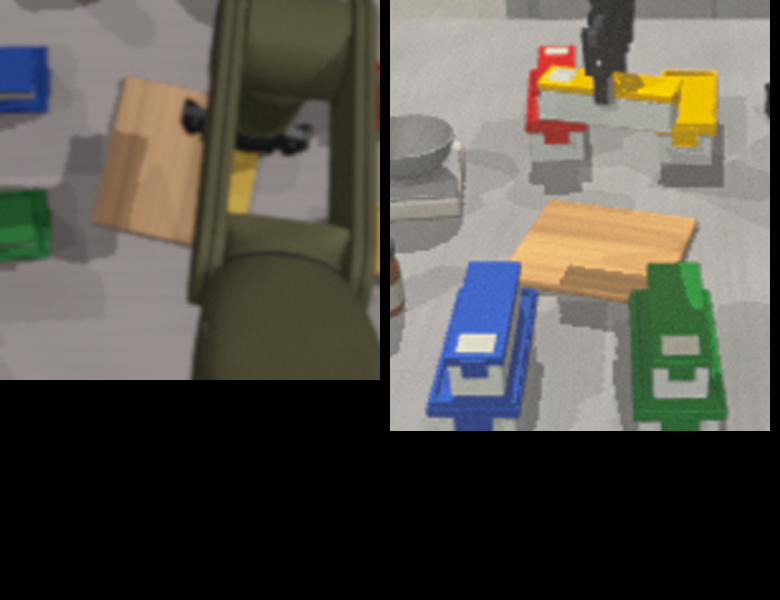

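move_arm(steps=[{"offset": [0.2,-2,-0.3],"turn": 0.08,"claw": 0.3},{"offset": [0.5,-5,-0.3],"turn": 0.24,"claw": 0.3},{"offset": [0.9,-8.2,-0.3],"turn": 0.4,"claw": 0.3},{"offset": [1.3,-11.5,-0.3],"turn": 0.56,"claw": 0.3},{"offset": [1.7,-15,-0.3],"turn": 0.73,"claw": 0.3}])

```text
time_s: 27.28
ee_pos: [0.4414, -0.1746, 0.1828]
eef_rot: [-3.14, -0.003, 2.184]
ft_force: [0.3, 0.4, -2.3]
finger_gap: 0.0533
```

```bash
python3 go.py 0.399 -0.304 0.18 88
```

```text
t 27.275 pos [ 0.4414 -0.1746  0.1828] yawdeg 125.1 OFFSET [ -8.15 -10.91   0.28] TURN 0.648 gap 0.05333896421153036 F [ 0.3  0.4 -2.3]
```

move_arm(steps=[{"offset": [-2,-2.7,0],"turn": 0.16,"claw": 0.3},{"offset": [-4,-5.4,0],"turn": 0.32,"claw": 0.3},{"offset": [-6,-8.1,0],"turn": 0.48,"claw": 0.3},{"offset": [-7.5,-10.2,0],"turn": 0.6,"claw": 0.3},{"offset": [-8.1,-10.9,0],"turn": 0.65,"claw": 0.3}])

```text
time_s: 27.9
ee_pos: [0.3999, -0.304, 0.1829]
eef_rot: [-3.14, -0.002, 1.536]
ft_force: [0.1, 0.2, -1.8]
finger_gap: 0.0531
```

move_arm(steps=[{"offset": [0,0,0],"turn": 0,"claw": 0.3},{"offset": [0,0,0],"turn": 0,"claw": 0.3},{"offset": [0,0,0],"turn": 0,"claw": 0.3}])

```text
time_s: 28.28
ee_pos: [0.4012, -0.3025, 0.1842]
eef_rot: [-3.141, -0.001, 1.541]
ft_force: [0.5, 0.2, -2.9]
finger_gap: 0.0531
```

```bash
python3 go.py 0.399 -0.304 0.098 88
```

```text
t 28.275 pos [ 0.4012 -0.3025  0.1842] yawdeg 88.3 OFFSET [-0.16 -0.22  8.62] TURN 0.005 gap 0.05307061218377609 F [ 0.5  0.2 -2.9]
```

move_arm(steps=[{"offset": [-0.1,-0.1,2],"turn": 0,"claw": 0.3},{"offset": [-0.1,-0.1,5],"turn": 0,"claw": 0.3},{"offset": [-0.1,-0.1,8],"turn": 0,"claw": 0.3},{"offset": [-0.1,-0.1,8.6],"turn": 0,"claw": 0.3},{"offset": [-0.1,-0.1,8.6],"turn": 0,"claw": 0.3}])

```text
time_s: 28.9
ee_pos: [0.4003, -0.3043, 0.0985]
eef_rot: [-3.141, -0.0, 1.54]
ft_force: [0.0, 0.2, -2.2]
finger_gap: 0.0533
```

```bash
python3 go.py 0.399 -0.304 0.0875 88; python3 snap.py y3 390 140 120 120 280 80 100 100
```

```text
t 28.9 pos [ 0.4003 -0.3043  0.0985] yawdeg 88.2 OFFSET [ 0.03 -0.13  1.1 ] TURN 0.004 gap 0.05325040903574551 F [ 0.   0.2 -2.2]
```

View pics/y3.png

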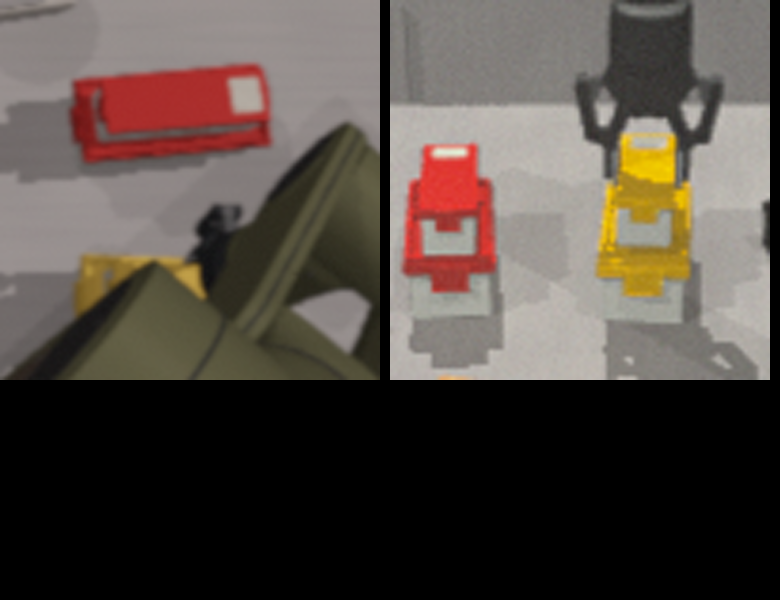

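move_arm(steps=[{"offset": [0,0,0.4],"turn": 0,"claw": 0.3},{"offset": [0,0,0.8],"turn": 0,"claw": 0.3},{"offset": [0,0,1.0],"turn": 0,"claw": 0.3},{"offset": [0,0,1.1],"turn": 0,"claw": 0.3},{"offset": [0,0,1.1],"turn": 0,"claw": 0.3}])

```text
time_s: 29.62
ee_pos: [0.3999, -0.3044, 0.0876]
eef_rot: [-3.141, -0.0, 1.539]
ft_force: [-1.6, 0.6, 2.5]
finger_gap: 0.0534
```

Contact. I'll release, go up, then swing clear so I can see.

move_arm(steps=[{"offset": [0,0,0],"turn": 0,"claw": 0.7},{"offset": [0,0,0],"turn": 0,"claw": 0.9},{"offset": [0,0,0],"turn": 0,"claw": 0.9},{"offset": [0,0,-1],"turn": 0,"claw": 0.9},{"offset": [0,0,-4],"turn": 0,"claw": 0.9}])

```text
time_s: 30.25
ee_pos: [0.3991, -0.3037, 0.1269]
eef_rot: [-3.139, -0.002, 1.539]
ft_force: [0.0, -0.4, 1.0]
finger_gap: 0.077
```

move_arm(steps=[{"offset": [0,0,-6],"turn": 0,"claw": 0.9},{"offset": [0,0,-11],"turn": 0,"claw": 0.9},{"offset": [-5,4,-12],"turn": 0,"claw": 0.9},{"offset": [-10,8,-12],"turn": 0,"claw": 0.9},{"offset": [-15,12,-12],"turn": 0,"claw": 0.9}])

```text
time_s: 30.88
ee_pos: [0.5132, -0.4555, 0.2491]
eef_rot: [3.14, 0.002, 1.539]
ft_force: [0.3, 0.1, 0.9]
finger_gap: 0.0767
```

move_arm(steps=[{"offset": [-5,6,0],"turn": 0,"claw": 0.9},{"offset": [-9,12,0],"turn": 0,"claw": 0.9},{"offset": [-9,12,0],"turn": 0,"claw": 0.9}])

```text
time_s: 31.25
ee_pos: [0.6311, -0.5495, 0.2461]
eef_rot: [3.141, 0.0, 1.539]
ft_force: [-0.1, 0.6, 0.1]
finger_gap: 0.0767
```

```bash
python3 - <<'E'
from h import *
s=state();print(s['time_s'],s['ee_pos'],s['ft_force'])
for n in("side","top"):
    d=get_image(n);cv2.imwrite(f"pics/{n}9.png",d["image"][:,:,::-1])
E
```

```text
31.25 [ 0.63114441 -0.54953966  0.24605026] [-0.11106106  0.57186349  0.06932747]
```

View pics/top9.png

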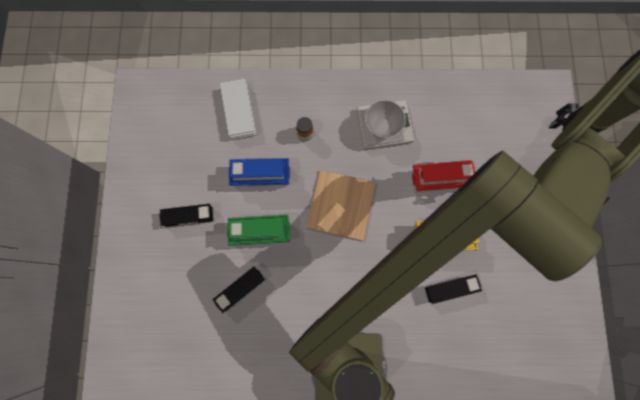

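View pics/side9.png

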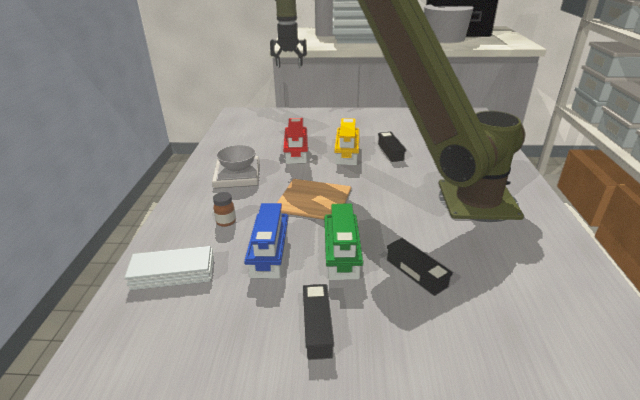

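All four are seated and the bystanders look unmoved. The arm hides the yellow store from above, so I'll swing it back for the final measurement.

move_arm(steps=[{"offset": [0,5,0],"turn": 0,"claw": 0.9},{"offset": [0,11,0],"turn": 0,"claw": 0.9},{"offset": [0,17,0],"turn": 0,"claw": 0.9},{"offset": [0,23,0],"turn": 0,"claw": 0.9},{"offset": [0,29,0],"turn": 0,"claw": 0.9}])

```text
time_s: 31.98
ee_pos: [0.8483, -0.5227, 0.2206]
eef_rot: [3.1, 0.023, 1.54]
ft_force: [0.0, 0.5, 0.2]
finger_gap: 0.0764
```

move_arm(steps=[{"offset": [0,5,0],"turn": 0,"claw": 0.9},{"offset": [0,10,0],"turn": 0,"claw": 0.9},{"offset": [0,15,0],"turn": 0,"claw": 0.9},{"offset": [0,18,0],"turn": 0,"claw": 0.9},{"offset": [0,18,0],"turn": 0,"claw": 0.9}])

```text
time_s: 32.6
ee_pos: [0.9146, -0.4786, 0.1878]
eef_rot: [3.046, 0.05, 1.537]
ft_force: [0.1, -0.2, 0.6]
finger_gap: 0.0765
```

```bash
python3 - <<'E'
from h import *
s=state();print(s['time_s'],s['ee_pos'],s['ft_force'])
T=get_image('top')['image'][:,:,::-1];S=get_image('side')['image'][:,:,::-1]
cv2.imwrite('pics/f_top.png',cv2.resize(np.hstack([T[145:260,215:305],T[145:260,400:490]]),None,fx=4.4,fy=5,interpolation=cv2.INTER_CUBIC))
cv2.imwrite('pics/f_s1.png',cv2.resize(S[195:285,235:370],None,fx=5.9,fy=6.6,interpolation=cv2.INTER_CUBIC))
cv2.imwrite('pics/f_s2.png',cv2.resize(S[110:170,275:370],None,fx=8,fy=8,interpolation=cv2.INTER_CUBIC))
E
```

```text
32.6 [ 0.91461796 -0.47860774  0.18782907] [ 0.07687067 -0.24119152  0.60096527]
```

View pics/f_top.png

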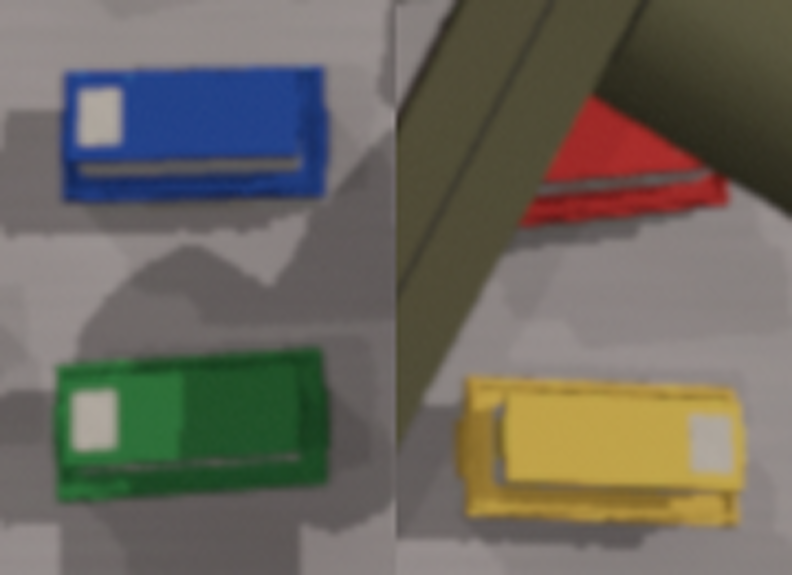

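View pics/f_s1.png

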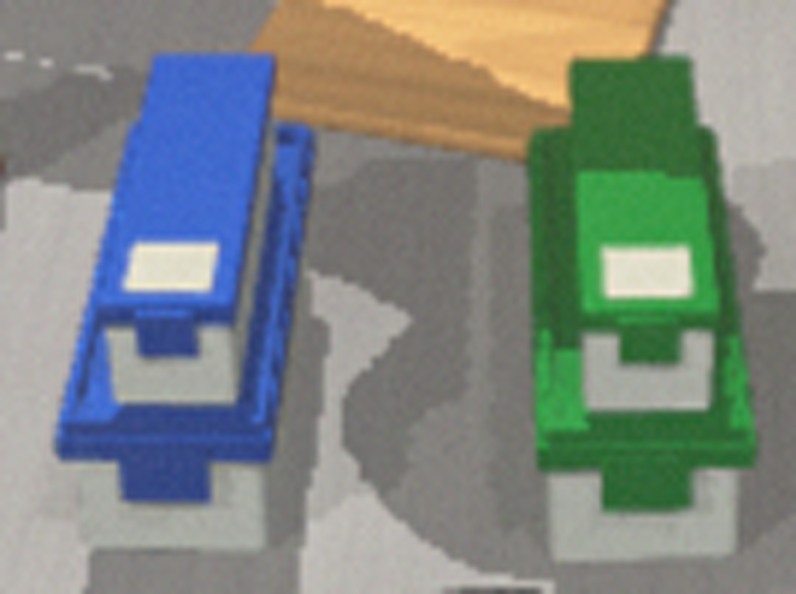

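View pics/f_s2.png

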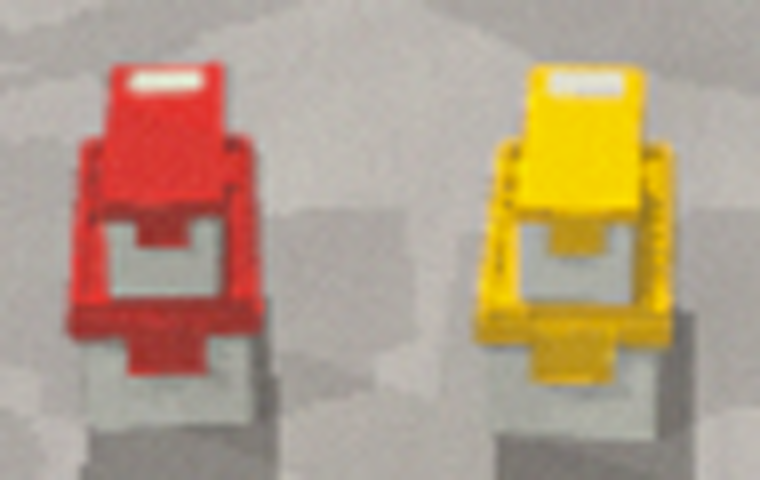

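```bash
python3 - <<'E'
from h import *
T=cam('top');S=cam('side')
im=cv2.imread('pics/top9.png');cv2.imwrite('pics/f_red.png',cv2.resize(im[150:200,400:490],None,fx=8,fy=8,interpolation=cv2.INTER_CUBIC))
def t(x,y):
    X=215+(x+.5)/4.4-.5 if x<396 else 400+(x-396+.5)/4.4-.5
    return X,145+(y+.5)/5-.5
s1=lambda x,y:(235+(x+.5)/5.9-.5,195+(y+.5)/6.6-.5)
s2=lambda x,y:(275+(x+.5)/8-.5,110+(y+.5)/8-.5)
D={'blue':([(74,73),(78,162),(299,70),(300,158)],[(97,310),(235,312),(155,56),(275,57)],s1),
'green':([(70,375),(68,463),(298,366),(298,458)],[(578,315),(715,315),(570,60),(690,60)],s1),
'yellow':([(505,395),(508,483),(745,403),(741,490)],[(515,210),(640,212),(530,67),(643,67)],s2),
'red':(None,[(103,208),(226,208),(112,65),(222,65)],s2)}
W={'blue':(.600,.279),'green':(.415,.276),'red':(.589,-.308),'yellow':(.399,-.304)}
for c,(a,b,s) in D.items():
    L=[('side110',np.array([onz(S,s(*i),.110) for i in b]))]
    if a: L+=[('tri',np.array([tri(T,t(*i),S,s(*j))[0] for i,j in zip(a,b)])),('top110',np.array([onz(T,t(*i),.110) for i in a]))]
    for nm,P in L:
        v=(P[0]+P[1]-P[2]-P[3])/2;w=(P[0]+P[2]-P[1]-P[3])/2
        print(c,nm,P.mean(0).round(4),'d',(P.mean(0)[:2]-W[c]).round(4),'LW',np.linalg.norm(v).round(4),np.linalg.norm(w).round(4),'ang',np.degrees(np.arctan2(v[1],v[0])).round(1))
E
```

```text
blue side110 [0.5981 0.2818 0.11  ] d [-0.0019  0.0028] LW 0.1595 0.0535 ang 91.7
blue tri [0.5995 0.2779 0.1072] d [-0.0005 -0.0011] LW 0.1561 0.0546 ang 91.1
blue top110 [0.5994 0.2775 0.11  ] d [-0.0006 -0.0015] LW 0.1554 0.0564 ang 90.9
green side110 [0.4142 0.278  0.11  ] d [-0.0008  0.002 ] LW 0.1581 0.0524 ang 92.6
green tri [0.4144 0.2756 0.1082] d [-0.0006 -0.0004] LW 0.1553 0.0533 ang 92.1
green top110 [0.4143 0.2753 0.11  ] d [-0.0007 -0.0007] LW 0.1546 0.054 ang 91.6
yellow side110 [ 0.3994 -0.3055  0.11  ] d [ 0.0004 -0.0015] LW 0.1643 0.0533 ang 88.2
yellow tri [ 0.3991 -0.3055  0.1099] d [ 0.0001 -0.0015] LW 0.1592 0.0531 ang 88.3
yellow top110 [ 0.3988 -0.3055  0.11  ] d [-0.0002 -0.0015] LW 0.1599 0.0525 ang 88.5
red side110 [ 0.5879 -0.3062  0.11  ] d [-0.0011  0.0018] LW 0.1652 0.053 ang 95.3
```

View pics/f_red.png

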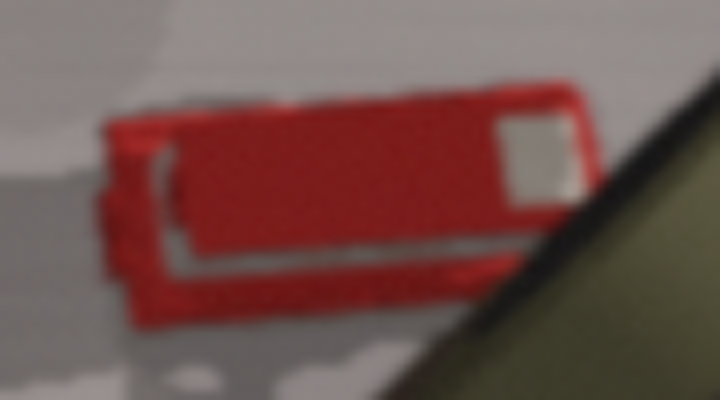

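All four tubs measure within 3 mm and about 1.6° of their stores, and the lid tops come out at 107–110 mm (nominal 110). The bowl and jar are unmoved and the arm is clear. I'll let it settle, then hand in.

move_arm(steps=[{"offset": [0,0,-1],"turn": 0,"claw": 0.9},{"offset": [0,0,-1],"turn": 0,"claw": 0.9},{"offset": [0,0,-1],"turn": 0,"claw": 0.9},{"offset": [0,0,-1],"turn": 0,"claw": 0.9}])

```text
time_s: 33.3
ee_pos: [0.9121, -0.4779, 0.1976]
eef_rot: [3.044, 0.051, 1.536]
ft_force: [-0.0, 0.3, -0.0]
finger_gap: 0.0771
```

```bash
python3 - <<'E'
from bench import *
s=state();print(s['time_s'],s['ee_pos'],s['ft_force'],abs(s['qd']).max())
print(close_job())
E
```

```text
33.3 [ 0.91207676 -0.47790735  0.19761428] [-0.00820389  0.31483392 -0.01243942] 0.004451624986493572
the job is handed in; nothing more can be done
None
```

I took the stack apart in the order blue, green, red, yellow. Each tub was gripped by its lid, lowered until the force showed contact on its own colour's store tub, and only then let go. The job was handed in at about 33 s of the 96 s allowed.

- **Position:** the last checks put every tub within about 3 mm of its store's centre and within about 1.6° of its long axis. The limits are 16 mm and about 10°.
- **Height:** the lid tops of blue, green and yellow measured 107–110 mm in two views, against a nominal 110.
- **Bystanders:** the stores, bowl and jar showed no visible shift in the pictures. The arm was clear and nearly still, with only sensor noise on the wrist.

**What fell short:**
- The red tub's final position was measured from the side view only, at an assumed lid height. The arm hid part of it from above, though the earlier top picture shows it inside the border.
- The blue tub's two views differed by about 4 mm along its length.
- My last retreat went the wrong way along x, out to near the reach limit. It touched nothing.

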